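# Set out the soldering place

## Robot

A 6-joint arm with a two-finger parallel gripper is mounted at the origin on a cart in front of the work surface, level with it; the furniture and walls round the work are solid. World frame = base frame: x ahead of the robot, y to its left, z up, the work surface at z = 0. Lengths are in m, angles in rad, forces in N, time in s.
With the tool pointing down it reaches from about 0.3 to 0.775 m from the base axis. Payload 14.6 kg.
Tool frame: the origin (TCP) lies on the centre line of the jaws, within the pads' length; the fingertips stand 22 mm ahead of it and the grasp point (between the pads) lies 3 mm ahead of it; x points along the fingers, y is the direction in which the jaws open and shut, and the axes are right-handed (so a half turn about x gives the same grasp; the last joint's range is limited). The gripper opens to 94 mm and grips with 3 to 60 N. Pads are 16 mm wide; open, the fingers measure 119 mm over their backs; the gripper's body (75 mm by 177 mm) begins 78 mm behind the grasp point.
Start: joints at [1.171, 0.3, 1.521, -0, 1.321, -0.067], TCP at [0.18, 0.52, 0.227] pointing down, gripper open.
Joint ranges: [-3.03, 3.03], [-0.79, 2.21], [0.23, 2.52], [-1.04, 4.18], [0, 3.07], [-2.55, 2.55]. Speed limits (rad/s): [2.22, 2.22, 2.57, 3.14, 3.14, 3.14].

## Interface

Orientations are given as a unit quaternion [w, x, y, z].
In Python, from cell import r, vision, job_done gives the robot as it stands. The module is installed in compiled form; this text tells all that it offers.
- The arm moves only by the tool move_arm, never from a script. Its argument "motion" is a list of rows, each a list of 3 entries, a list of its own where there are three numbers: the shift along the tool's x, y, z in m, then the turn, a rotation vector about the tool's x, y, z in degrees, then the opening in per cent of the stroke, from 0 (shut) to 100 (fully open). A call has 1 to 20 rows; each row shifts and turns the pose as measured when the row begins, along the tool's axes as they then stand; what a row does not reach is not made up. A row lasts 1/10 s, in which the tool goes at most 50 mm and 8.59 degrees, less where a joint would pass 70% of its speed; a pose out of reach is approached as far as the arm can. A call is refused whole if a number of a shift passes 0.05 or a number of a turn 8.59, either way. A call with a gripper value outside its range is refused whole. The fingers move at their own pace and stop on an object; "newtons" is the grip in N (left out, the last holds). Time passes only in rows, so rows that do not move let the fingers close. It gives the time, the measured TCP pose, the force and the opening at its end, in the units of the state.
- r.read_state(): the state, without advancing time (a new reading comes with each control period).
- vision.capture(name): name is "scene" or "top"; returns the picture (384x512x3 uint8, red, green, blue); there is no depth.
- vision.calibration(name): a dict with "fx", "fy", "cx", "cy" (pixels), "cam_to_world" (4x4, takes a point from camera to world coordinates). Camera axes: x right, y down, z forward; pixel columns grow to the right and rows downward; lengths in m; the calibration is good to about 2 mm. A picture is of the moment at which its call begins. calibration takes no time and is no camera call.
- job_done(): hands the job in, once; it reports no verdict.
The state is a dict: "t": time; "joint_pos": joint angles; "qd": joint speeds; "effort": joint torques, N m; "ee_pos": TCP position; "tcp_rot": TCP orientation; "ft_force": force on the tool from outside, world axes, zero at the start; "wrist_torque": the same for the moment, N m; "grip_width": opening from 0.0 (shut) to 1.0 (fully open).
Only numpy, scipy, OpenCV 4.12 (cv2) and the standard library are available. Lean on these libraries where they do the work, as an engineer would, in place of code of your own. Each camera call takes 0.05 s, during which the arm holds its last target.

## Task

Get the bench ready for soldering, left, right and behind being as seen from the robot: stand the white-capped flux bottle on the cork coaster left of the soldering block, stand the brown bottle on the coaster right of the block, and lay the tan leather finger guard on the coaster behind the block. Lay the white tablet flat in the middle of the block's top and the brass ring flat on the middle of the tablet. Centre each thing well on its place and never tip a bottle over.

Things in the scene. Friction and masses are not known exactly. Their poses are not given: they have to be found in the camera images.
- flux_bottle: loose upright bottle with a white cap, a white and red label and an amber lower part, round, 46 mm across, 102 mm high; origin at the centre of its underside, z up
- brown_bottle: loose upright dark brown glass bottle with a black cap, round, 41 mm across up to 76 mm (cap 32 mm), 98 mm high; origin at the centre of its underside, z up
- finger_guard: loose tan leather finger guard, a hollow-looking tapered thimble shape lying on its side, 20 mm wide (its x axis), 40 mm long (its y axis), 20 mm high; origin at the centre of its underside, z up. Which way it points on its coaster does not matter
- tablet: loose white round tablet, a flat disc 43 mm across and 15 mm high; origin at the centre of its underside, z up
- brass_ring: loose plain brass ring lying flat, 34 mm outside, 27 mm inside, 12 mm high; origin at the centre of its underside, z up
- block: fixed flat beige soldering block, 130 x 228 x 31 mm (top 31 mm above the worktop); origin at the centre of its underside, z up. Its y axis runs along the 228 mm length and points roughly towards the robot; its x axis runs along the 130 mm width and points to the left (+y side) of the worktop, within about 9 degrees
- coaster_1: cork coaster, a plain fixed tan disc 72 mm across and 5 mm thick on the worktop; origin at the centre of its underside, z up. The three coasters are alike; one stands left of the block (+y side), one right of it (-y side), one behind it (far side, +x), and which numbered one stands where changes from start to start
- coaster_2: cork coaster, a plain fixed tan disc 72 mm across and 5 mm thick on the worktop; origin at the centre of its underside, z up. The three coasters are alike; one stands left of the block (+y side), one right of it (-y side), one behind it (far side, +x), and which numbered one stands where changes from start to start
- coaster_3: cork coaster, a plain fixed tan disc 72 mm across and 5 mm thick on the worktop; origin at the centre of its underside, z up. The three coasters are alike; one stands left of the block (+y side), one right of it (-y side), one behind it (far side, +x), and which numbered one stands where changes from start to start
Not all that is in view belongs to the job. What is shaped like the coaster_1 but black or red is not meant.

How it is judged:
By the outcome, as a careful person would: the job done as asked, in the order asked, and still so for the second after the job is handed in, with the robot touching nothing.
It also fails if it takes over 128 s, if anything falls off the work surface, if the arm or the gripper's body presses on something with over 40 N, if the wrist force passes 120 N, or if a joint passes its speed limit or range.

## Working session

There is one attempt and no reset: what is moved stays moved. The work goes in short steps, Python scripts to look and compute and a tool call to move; the robot and the scene stay as the last step left them, time stands still between calls to the robot, and variables do not carry over. Pictures are saved under pics/ and viewed, and the job is handed in when it is done.

Besides the shell and the picture viewer there is one more tool, called after ">>>" by a JSON object that holds its "api" and its "payload", one argument or row to a line. move_arm: Moves the arm, as the interface text tells. Its arguments: {"type":"object","properties":{"motion":{"type":"array"},"newtons":{"type":"number"}},"required":["motion"]}

```bash
mkdir -p pics; ls
python3 - <<'E'
from cell import r, vision
import cv2
for n in ("scene","top"):
    im=vision.capture(n); cv2.imwrite(f"pics/{n}0.png",cv2.resize(im[:,:,::-1],None,fx=1.5,fy=1.5,interpolation=cv2.INTER_CUBIC))
    c=vision.calibration(n); print(n,c)
print(r.read_state())
E
```

```text
pics
scene {'fx': 487.35875877929254, 'fy': 487.35875877929254, 'cx': 260.4003880876287, 'cy': 188.63989734152244, 'cam_to_world': array([[ 0.44774818, -0.64192599,  0.6224569 , -0.43599469],
       [-0.89392331, -0.30535152,  0.32811823, -0.50361351],
       [-0.02055946, -0.70334307, -0.71055319,  1.12684981],
       [ 0.        ,  0.        ,  0.        ,  1.        ]])}
top {'fx': 360.8099458567875, 'fy': 360.8099458567875, 'cx': 256.24691350058595, 'cy': 190.64080746437878, 'cam_to_world': array([[ 0.0171349 , -0.99105972,  0.1323141 ,  0.37731197],
       [-0.99974127, -0.01500237,  0.01709736, -0.03244186],
       [-0.01495948, -0.13257282, -0.99106037,  0.95354363],
       [ 0.        ,  0.        ,  0.        ,  1.        ]])}
{'t': 0.1, 'joint_pos': array([ 1.17139424e+00,  3.00431398e-01,  1.52151247e+00,  2.38442728e-05,
        1.32068056e+00, -6.66144666e-02]), 'qd': array([ 0.00034609, -0.00080106, -0.0006892 , -0.00038591,  0.00065671,
       -0.00114933]), 'effort': array([-1.23467387e-03, -5.32647300e+01, -3.53277791e+01,  7.08534429e-02,
        2.34547199e-02, -5.37393225e-05]), 'ee_pos': array([0.17959824, 0.51963312, 0.22693711]), 'tcp_rot': array([ 0.69724793,  0.11676501,  0.69743229, -0.1174711 ]), 'ft_force': array([ 0.14209108,  0.17131172, -0.35672544]), 'wrist_torque': array([-0.0345897 ,  0.00560107, -0.00240822]), 'grip_width': 1.000381597521759}
```

View pics/scene0.png

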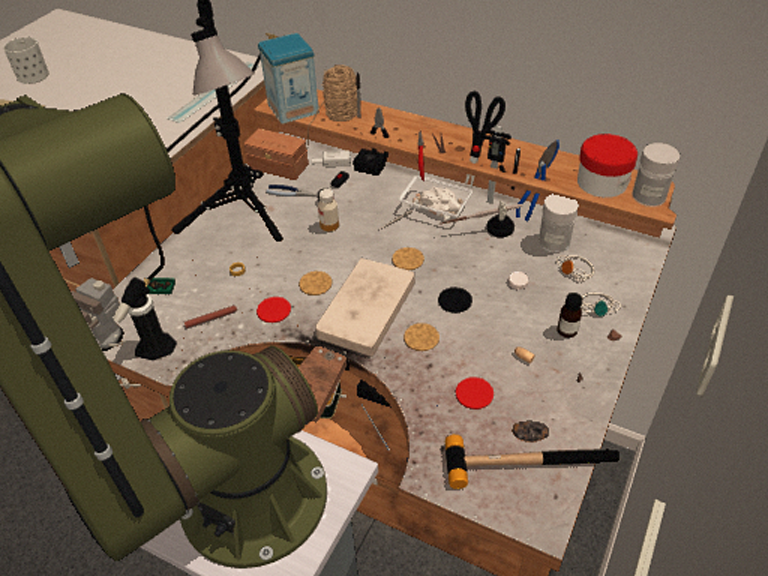

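View pics/top0.png

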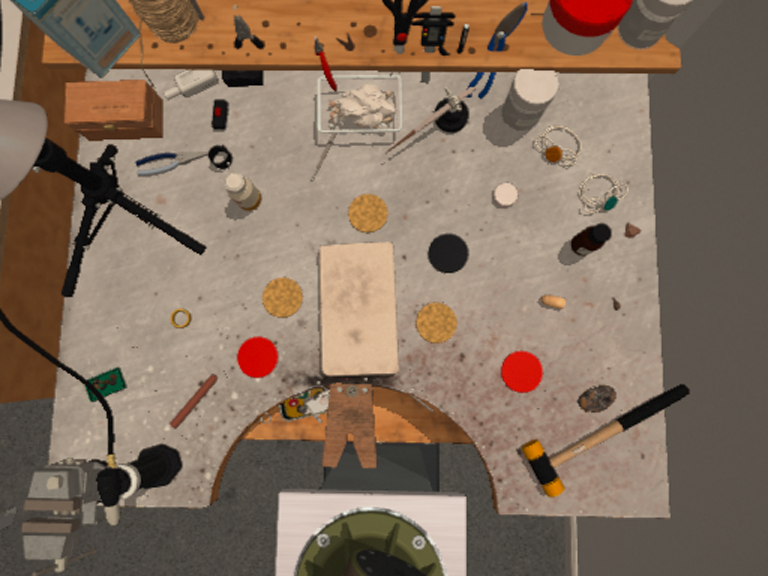

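```bash
cat > h.py <<'E'
import numpy as np, cv2
from cell import r, vision
C={n:vision.calibration(n) for n in("scene","top")}
def ray(n,u,v):
    c=C[n];d=np.array([(u-c["cx"])/c["fx"],(v-c["cy"])/c["fy"],1.]);M=c["cam_to_world"];return M[:3,3],M[:3,:3]@d
def plane(n,u,v,z):
    o,d=ray(n,u,v);return o+d*(z-o[2])/d[2]
def proj(n,p):
    c=C[n];M=c["cam_to_world"];q=M[:3,:3].T@(np.asarray(p)-M[:3,3]);return np.array([c["fx"]*q[0]/q[2]+c["cx"],c["fy"]*q[1]/q[2]+c["cy"]])
def tri(a,b):
    (o1,d1),(o2,d2)=ray("scene",*a),ray("top",*b)
    s=np.linalg.lstsq(np.c_[d1,-d2],o2-o1,rcond=None)[0];p,q=o1+d1*s[0],o2+d2*s[1];return (p+q)/2,np.linalg.norm(p-q)
def cap(n):
    return cv2.cvtColor(vision.capture(n),cv2.COLOR_RGB2BGR)
def crop(im,u,v,h=40,k=5):
    u,v=int(u),int(v);p=cv2.copyMakeBorder(im,h,h,h,h,cv2.BORDER_CONSTANT);return cv2.resize(p[v:v+2*h,u:u+2*h],None,fx=k,fy=k,interpolation=cv2.INTER_CUBIC)
E
python3 - <<'E'
from h import *
s=cap("scene");t=cap("top");cv2.imwrite("pics/s_raw.png",s);cv2.imwrite("pics/t_raw.png",t)
L=[("flux",s,(327/1.5,210/1.5)),("flux",t,(243/1.5,190/1.5)),("brown",s,(380,210)),("brown",t,(394,161)),("tab",s,(345,187)),("tab",t,(337,129)),("ring",s,(158,179)),("ring",t,(120,212)),("fg",s,(349,236)),("fg",t,(368,201))]
rows=[np.hstack([crop(im,*c,h=20,k=6) for _,im,c in L[i::2]][:3]) for i in (0,1)]
cv2.imwrite("pics/c1.png",np.vstack(rows))
rows=[np.hstack([crop(im,*c,h=20,k=6) for _,im,c in L[i::2]][3:]) for i in (0,1)]
cv2.imwrite("pics/c2.png",np.vstack(rows))
E
```

```text
(no output)
```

View pics/c1.png

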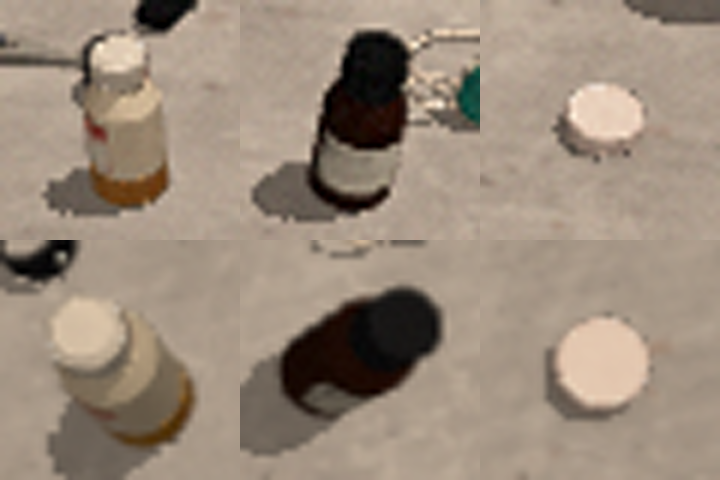

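View pics/c2.png

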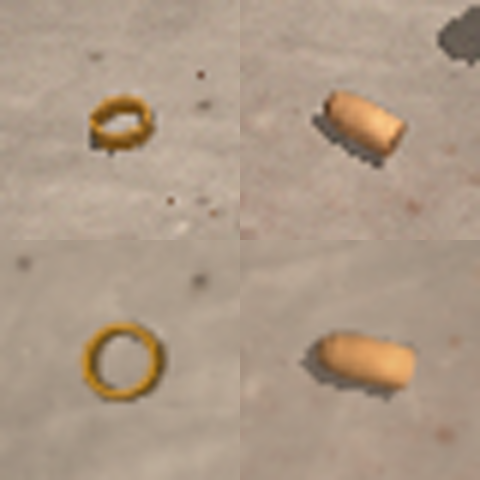

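Run:
```python
from h import *
np.set_printoptions(precision=4,suppress=True)
I={"scene":cv2.imread("pics/s_raw.png"),"top":cv2.imread("pics/t_raw.png")}
def hsv(n,u,v,k=1):
    h=cv2.cvtColor(I[n],cv2.COLOR_BGR2HSV);return np.median(h[int(v)-k:int(v)+k+1,int(u)-k:int(u)+k+1].reshape(-1,3),axis=0)
P={"coasL":((210,188),(188,198)),"coasR":((281,224),(291,214)),"coasB":((271,172),(245,142)),"block":((245,203),(238,205)),"tab":((345,186),(337,129)),"guard":((349,236),(368,201)),"fluxcap":((217,129),(156,122)),"fluxlabel":((219,140),(163,133)),"browncap":((382,200),(400,154)),"brown":((380,208),(390,160)),"bg":((300,200),(320,160))}
for k,(a,b) in P.items(): print(k,hsv("scene",*a),hsv("top",*b))
```

```text
coasL [ 16. 152. 188.] [ 16. 165. 183.]
coasR [ 15. 152. 188.] [ 17. 164. 187.]
coasB [ 16. 155. 184.] [ 17. 164. 184.]
block [ 15.  74. 218.] [ 14.  82. 211.]
tab [ 14.  50. 231.] [ 14.  58. 227.]
guard [ 14. 134. 205.] [ 15. 142. 201.]
fluxcap [ 16.  49. 222.] [ 17.  57. 212.]
fluxlabel [ 16.  74. 159.] [ 17.  76. 107.]
browncap [50. 55. 17.] [12. 32. 23.]
brown [  7. 216.  26.] [  8. 228.  29.]
bg [114.  34.  15.] [ 15.  50. 176.]
```

```bash
cat > meas.py <<'E'
from h import *
np.set_printoptions(precision=4,suppress=True)
def comp(im,lo,hi,uv,R=30):
    h=cv2.cvtColor(im,cv2.COLOR_BGR2HSV);m=cv2.inRange(h,np.array(lo),np.array(hi))
    w=np.zeros_like(m);u,v=map(int,uv);w[max(v-R,0):v+R,max(u-R,0):u+R]=255;m&=w
    n,l,st,ce=cv2.connectedComponentsWithStats(m)
    i=1+np.argmin([np.hypot(*(ce[j]-uv))-st[j,4]*.05 for j in range(1,n)])
    mm=(l==i).astype(np.uint8);c=max(cv2.findContours(mm,0,cv2.CHAIN_APPROX_NONE)[0],key=len)
    return mm,c
def cent(mm,c,fill=True):
    f=np.zeros_like(mm);cv2.drawContours(f,[c],-1,1,-1)
    M=cv2.moments(f,True);return np.array([M["m10"]/M["m00"],M["m01"]/M["m00"]]),M["m00"]
E
python3 - <<'E'
from meas import *
I={"scene":cv2.imread("pics/s_raw.png"),"top":cv2.imread("pics/t_raw.png")}
def go(k,lo,hi,a,b,z,R=30):
    for n,uv in(("scene",a),("top",b)):
        mm,c=comp(I[n],lo,hi,uv,R);ce,A=cent(mm,c)
        e=cv2.minEnclosingCircle(c); print(k,n,ce,int(A),cv2.boundingRect(c),plane(n,*ce,z))
ck=((12,120,120),(20,230,255))
go("L",*ck,(210,188),(188,198),.005);go("R",*ck,(281,224),(291,214),.005);go("B",*ck,(271,172),(245,142),.005)
go("tab",(8,30,195),(22,90,255),(345,186),(337,129),.015,20)
go("ring",(12,120,70),(28,255,255),(158,179),(120,212),.006,18)
go("guard",(8,95,90),(22,230,255),(349,236),(368,201),.010,18)
go("fluxcap",(8,20,190),(25,75,255),(217,129),(156,122),.102,14)
go("fluxall",(0,20,60),(25,255,255),(217,129),(156,122),.102,14)
go("brownall",(0,0,0),(180,255,55),(380,208),(390,160),.05,22)
for n,uv in(("scene",(245,203)),("top",(238,205))):
    mm,c=comp(I[n],(8,60,190),(22,110,255),uv,80);mm=cv2.morphologyEx(mm,cv2.MORPH_CLOSE,np.ones((7,7)));c=max(cv2.findContours(mm,0,1)[0],key=len)
    h=cv2.convexHull(c);print("block",n,cv2.contourArea(h))
    if n=="top":
        W=np.array([plane(n,*p[0],.031)[:2] for p in c],np.float32);print(cv2.minAreaRect(W))
        print(cv2.boxPoints(cv2.minAreaRect(W)))
E
```

```text
L scene [209.9091 188.1894] 264 (199, 181, 22, 16) [0.478  0.1637 0.005 ]
L top [187.8029 197.9179] 548 (175, 185, 27, 27) [0.4817 0.1652 0.005 ]
R scene [280.6717 224.2801] 332 (269, 216, 24, 18) [ 0.4378 -0.1086  0.005 ]
R top [290.5499 214.8476] 571 (277, 202, 28, 27) [ 0.4412 -0.1072  0.005 ]
B scene [271.6235 171.9676] 247 (262, 165, 21, 15) [0.6332 0.0157 0.005 ]
B top [244.8691 141.6736] 527 (232, 129, 27, 26) [0.637 0.017 0.005]
tab scene [345.4348 185.1413] 92 (340, 181, 12, 9) [ 0.6697 -0.2303  0.015 ]
tab top [337.1488 128.6726] 168 (330, 122, 15, 14) [ 0.6732 -0.23    0.015 ]
ring scene [157.7792 178.987 ] 77 (153, 175, 11, 9) [0.4397 0.3422 0.006 ]
ring top [119.8921 211.8561] 139 (114, 206, 13, 13) [0.4418 0.3435 0.006 ]
guard scene [349.3721 235.9767] 86 (343, 231, 14, 11) [ 0.48   -0.3106  0.01  ]
guard top [368.8142 200.6637] 113 (361, 197, 16, 9) [ 0.4813 -0.3112  0.01  ]
fluxcap scene [217.3333 128.5714] 42 (213, 126, 9, 6) [0.6547 0.2291 0.102 ]
fluxcap top [155.9886 120.0795] 88 (151, 116, 11, 10) [0.6621 0.2315 0.102 ]
fluxall scene [215.7293 129.232 ] 724 (203, 115, 28, 28) [0.6493 0.2322 0.102 ]
fluxall top [155.9623 122.1575] 743 (142, 108, 28, 28) [0.6568 0.2313 0.102 ]
brownall scene [380.7581 205.3442] 215 (373, 196, 15, 19) [ 0.5991 -0.3626  0.05  ]
brownall top [393.673  158.5535] 318 (381, 149, 26, 21) [ 0.5855 -0.3648  0.05  ]
block scene 2150.5
block top 4270.5
((0.4633944034576416, 0.028433140367269516), (0.2245657742023468, 0.1274377703666687), 3.3128342628479004)
[[ 0.3476  0.0856]
 [ 0.355  -0.0417]
 [ 0.5792 -0.0287]
 [ 0.5718  0.0985]]
```

Run:
```python
from meas import *
from scipy.spatial.transform import Rotation as Ro
I={"scene":cv2.imread("pics/s_raw.png"),"top":cv2.imread("pics/t_raw.png")}
q=r.read_state()["tcp_rot"];print(Ro.from_quat(q,scalar_first=True).as_matrix())
for nm,a,b in(("shade rim low right",(165,53),(30,108)),("shade",(142,57),(4,122)),("jar top",(374,134),(357,55))): print(nm,tri(a,b))
# brown cap mask
for n,(u,v) in(("scene",(380,206)),("top",(394,160))):
    im=I[n].astype(int);w=np.zeros(im.shape[:2],np.uint8);w[v-16:v+17,u-15:u+14]=1
    bot=(im.max(2)<60)&(w>0);cap=bot&((im[:,:,2]-im[:,:,0])<12)
    for nm,m in(("bot",bot),("cap",cap)):
        k,l,st,ce=cv2.connectedComponentsWithStats(m.astype(np.uint8));i=1+st[1:,4].argmax();print(n,nm,st[i],ce[i])
# guard yaw
mm,c=comp(I["top"],(8,95,90),(22,230,255),(368,201),18)
W=np.array([plane("top",*p[0],.01)[:2] for p in c],np.float32);print(cv2.minAreaRect(W),cv2.boxPoints(cv2.minAreaRect(W)))
y,x=np.nonzero(mm);W=np.array([plane("top",a,b,.01)[:2] for a,b in zip(x,y)]);e,V=np.linalg.eigh(np.cov(W.T));print(e,V)
mm,c=comp(I["scene"],(8,95,90),(22,230,255),(349,236),18)
y,x=np.nonzero(mm);W=np.array([plane("scene",a,b,.01)[:2] for a,b in zip(x,y)]);e,V=np.linalg.eigh(np.cov(W.T));print(e,V)
# overlay check points
for n in I:
    im=I[n].copy()
    out=cv2.resize(im,None,fx=1,fy=1)
big={n:cv2.resize(I[n],None,fx=8,fy=8,interpolation=cv2.INTER_CUBIC) for n in I}
def circ(n,x,y,z,rad,col):
    p=np.array([(proj(n,(x+rad*np.cos(t),y+rad*np.sin(t),z))+.5)*8-.5 for t in np.linspace(0,6.3,40)]).astype(np.int32);cv2.polylines(big[n],[p],True,col,1)
for n in I:
    for z,rad in((0,.023),(.102,.013)): circ(n,.6584,.230,z,rad,(0,255,0))
    for z,rad in((0,.0205),(.098,.016)): circ(n,.593,-.362,z,rad,(0,255,0))
def cr(n,u,v): return big[n][(v-18)*8:(v+18)*8,(u-18)*8:(u+18)*8]
cv2.imwrite("pics/ov.png",np.vstack([np.hstack([cr("scene",218,138),cr("scene",380,208)]),np.hstack([cr("top",162,127),cr("top",394,161)])]))
```

```text
[[-0.0003  0.3267  0.9451]
 [-0.0006  0.9451 -0.3267]
 [-1.     -0.0007 -0.0001]]
shade rim low right (array([0.5814, 0.34  , 0.3992]), np.float64(0.008769581215358832))
shade (array([0.5632, 0.4057, 0.3764]), np.float64(0.00654941980399139))
jar top (array([ 0.8277, -0.2594,  0.1193]), np.float64(0.0015403148169805))
scene bot [373 195  15  20 218] [380.8165 205.3257]
scene cap [377 196  11  12 109] [381.9541 201.1468]
top bot [381 149  26  21 324] [393.6543 158.5648]
top cap [392 149  15  14 152] [399.1645 155.7171]
((0.4817209243774414, -0.31033316254615784), (0.04060733690857887, 0.01995125226676464), 76.61418914794922) [[ 0.4673 -0.3278]
 [ 0.4867 -0.3324]
 [ 0.4961 -0.2929]
 [ 0.4767 -0.2883]]
[0.     0.0001] [[-0.9815  0.1913]
 [ 0.1913  0.9815]]
[0.     0.0001] [[-0.9388  0.3444]
 [ 0.3444  0.9388]]
```

View pics/ov.png

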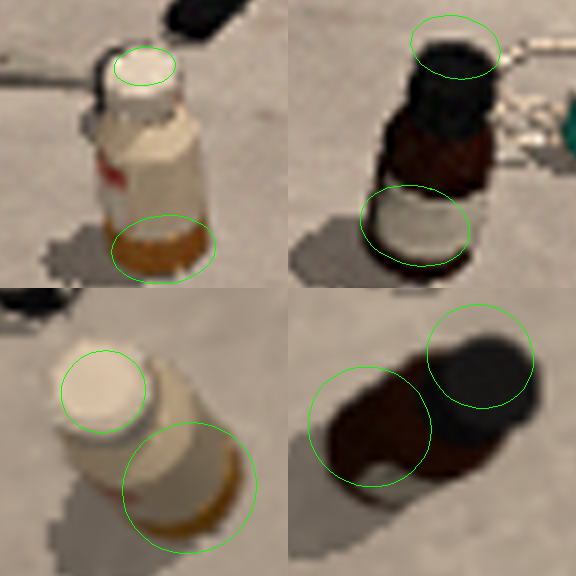

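Run:
```python
from h import *
s=cv2.imread("pics/s_raw.png");t=cv2.imread("pics/t_raw.png")
a=cv2.resize(s[110:260,30:170],None,fx=2.8,fy=4,interpolation=cv2.INTER_CUBIC)
b=cv2.resize(t[190:384,0:180],None,fx=2.2,fy=3.1,interpolation=cv2.INTER_CUBIC)
b=cv2.resize(t[190:384,0:130],(390,582)); a=cv2.resize(s[110:255,40:140],(400,580))
cv2.imwrite("pics/cable.png",np.hstack([a,b[:580]]))
for p in((99,145),(105,158),(109,168),(107,176),(98,180),(90,187)):
    o,d=ray("scene",*p);print(p,[(z,np.round(proj("top",o+d*(z-o[2])/d[2])).tolist()) for z in(0,.1,.2,.3,.4)])
```

```text
(99, 145) [(0, [12.0, 189.0]), (0.1, [22.0, 218.0]), (0.2, [34.0, 256.0]), (0.3, [51.0, 308.0]), (0.4, [76.0, 381.0])]
(105, 158) [(0, [35.0, 207.0]), (0.1, [45.0, 237.0]), (0.2, [59.0, 276.0]), (0.3, [77.0, 329.0]), (0.4, [103.0, 404.0])]
(109, 168) [(0, [50.0, 220.0]), (0.1, [61.0, 251.0]), (0.2, [76.0, 291.0]), (0.3, [95.0, 345.0]), (0.4, [122.0, 422.0])]
(107, 176) [(0, [56.0, 233.0]), (0.1, [68.0, 265.0]), (0.2, [82.0, 305.0]), (0.3, [102.0, 360.0]), (0.4, [130.0, 439.0])]
(98, 180) [(0, [50.0, 244.0]), (0.1, [61.0, 276.0]), (0.2, [75.0, 317.0]), (0.3, [95.0, 373.0]), (0.4, [123.0, 453.0])]
(90, 187) [(0, [48.0, 259.0]), (0.1, [59.0, 291.0]), (0.2, [73.0, 333.0]), (0.3, [93.0, 390.0]), (0.4, [120.0, 471.0])]
```

View pics/cable.png

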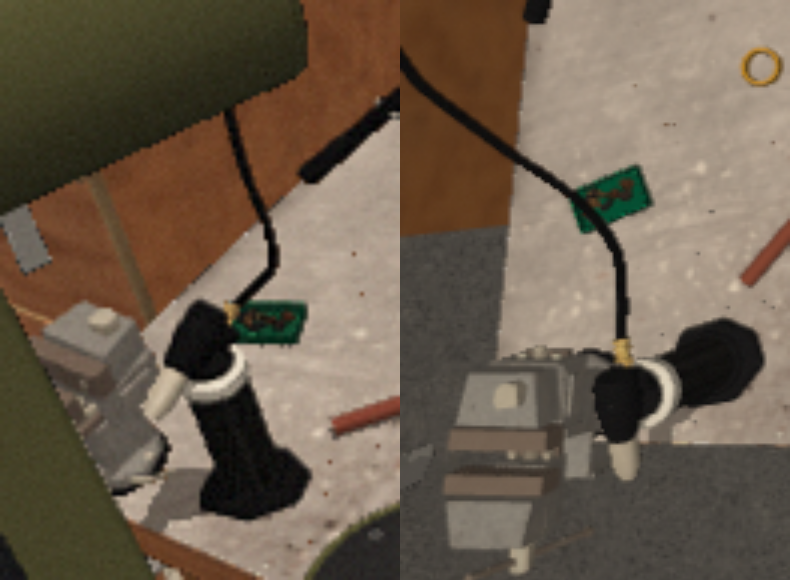

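>>> {"api": "move_arm", "payload": {
  "motion": [
    [[-0.05, 0, 0], [0, 0, 0], 100],
    [[-0.03, 0, 0], [-6.35, 0, 0], 100],
    [[0, 0, 0], [-6.35, 0, 0], 100],
    [[0, 0, 0], [-6.35, 0, 0], 100],
    [[0, 0, 0], [0, 0, 0], 100]
  ]
}}

```text
t: 0.7
ee_pos: [0.1795, 0.5193, 0.3093]
tcp_rot: [0.707, -0.005, 0.708, 0.003]
ft_force: [1.0, -0.0, 0.5]
grip_width: 1.0
```

>>> {"api": "move_arm", "payload": {
  "motion": [
    [[0, -0.04, 0.03], [0, 0, 0], 100],
    [[0, -0.04, 0.03], [0, 0, 0], 100],
    [[0, -0.04, 0.03], [0, 0, 0], 100],
    [[0, -0.04, 0.03], [0, 0, 0], 100],
    [[0, -0.042, 0.024], [0, 0, 0], 100],
    [[0, -0.042, 0.024], [0, 0, 0], 100],
    [[0, -0.042, 0.024], [0, 0, 0], 100],
    [[0, -0.042, 0.024], [0, 0, 0], 100],
    [[0, -0.042, 0.024], [0, 0, 0], 100],
    [[0, 0, 0], [0, 0, 0], 100]
  ]
}}

```text
t: 1.7
ee_pos: [0.4225, 0.137, 0.3064]
tcp_rot: [0.705, 0.005, 0.709, -0.011]
ft_force: [0.3, -0.1, -0.3]
grip_width: 0.998
```

```bash
cat > st.py <<'E'
from meas import *
from scipy.spatial.transform import Rotation as Ro
import sys
def go(*tgt):
    s=r.read_state();R=Ro.from_quat(s["tcp_rot"],scalar_first=True).as_matrix()
    print("t",s["t"],"p",s["ee_pos"],"yaw",np.degrees(np.arctan2(R[1,2],R[0,2])),"xaxis",R[:,0],"w",s["grip_width"]*94,"F",s["ft_force"],"j",s["joint_pos"])
    if tgt: print("tool shift",R.T@(np.array(tgt)-s["ee_pos"]))
if __name__=="__main__": go(*map(float,sys.argv[1:]))
E
python3 st.py .658 .230 .2
```

```text
t 1.7 p [0.4225 0.137  0.3064] yaw -1.2994313644064484 xaxis [-0.0051 -0.0072 -1.    ] w 93.85518739461469 F [ 0.3112 -0.1117 -0.2826] j [ 0.2344  0.0099  1.6721 -0.0059  1.4663 -1.3131]
tool shift [0.1046 0.099  0.2339]
```

>>> {"api": "move_arm", "payload": {
  "motion": [
    [[0, 0, 0.047], [0, 0, 0], 100],
    [[0, 0.0, 0.047], [0, 0, 0], 100],
    [[0, 0.022, 0.044], [0, 0, 0], 100],
    [[0, 0.022, 0.044], [0, 0, 0], 100],
    [[0, 0.022, 0.044], [0, 0, 0], 100],
    [[0.036, 0.03, 0.01], [0, 0, 0], 100],
    [[0.05, 0, 0], [0, 0, 0], 100],
    [[0.05, 0, 0], [0, 0, 0], 100],
    [[0, 0, 0], [0, 0, 0], 100]
  ]
}}

```text
t: 2.6
ee_pos: [0.6653, 0.2296, 0.162]
tcp_rot: [0.705, 0.017, 0.709, -0.022]
ft_force: [-0.9, 0.3, -1.4]
grip_width: 0.997
```

```bash
python3 st.py .658 .230 .16
python3 - <<'E'
from h import *
for n in("scene","top"):
    im=cap(n);cv2.imwrite(f"pics/a_{n}.png",im)
s=cv2.imread("pics/a_scene.png");t=cv2.imread("pics/a_top.png")
cv2.imwrite("pics/a.png",np.hstack([crop(s,218,130,40,5),crop(t,162,127,40,5)]))
E
```

```text
t 2.6 p [0.6653 0.2296 0.162 ] yaw -3.1237108384967014 xaxis [-0.0063 -0.0066 -1.    ] w 93.75826495729589 F [-0.8637  0.2867 -1.4035] j [ 0.2819  0.7074  1.0728 -0.0047  1.3692 -1.2334]
tool shift [ 0.002   0.     -0.0073]
```

View pics/a.png

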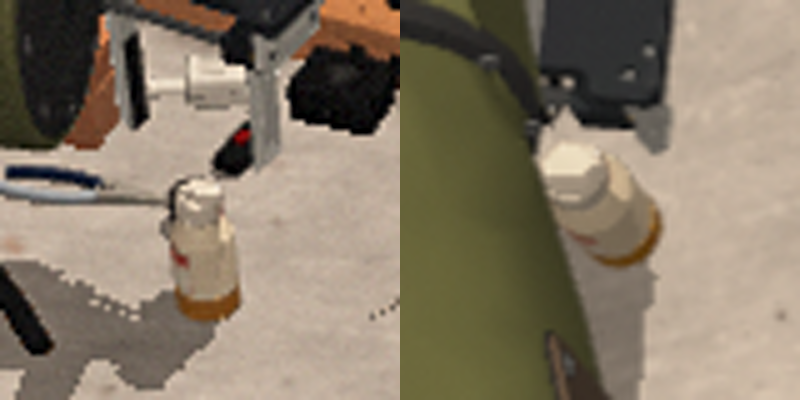

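>>> {"api": "move_arm", "payload": {
  "motion": [
    [[0.002, 0, -0.0075], [-3.1, -0.36, 0.38], 100],
    [[0.03, 0, 0], [0, 0, 0], 100],
    [[0.03, 0, 0], [0, 0, 0], 100],
    [[0.03, 0, 0], [0, 0, 0], 100],
    [[0.02, 0, 0], [0, 0, 0], 100],
    [[0, 0, 0], [0, 0, 0], 100]
  ]
}}

```text
t: 3.3
ee_pos: [0.6716, 0.234, 0.0824]
tcp_rot: [0.722, 0.006, 0.691, 0.003]
ft_force: [0.7, 0.8, 0.3]
grip_width: 1.0
```

```bash
cat >> st.py <<'E'
    s=r.read_state();R=Ro.from_quat(s["tcp_rot"],scalar_first=True)
    for yw in(0,-90):
        c,si=np.cos(np.radians(yw)),np.sin(np.radians(yw))
        T=Ro.from_matrix(np.array([[0,-si,c],[0,c,si],[-1,0,0]]));print("to yaw",yw,np.degrees((R.inv()*T).as_rotvec()))
E
python3 st.py .658 .230 .046
python3 - <<'E'
from h import *
for n in("scene","top"):
    im=cap(n);cv2.imwrite(f"pics/b_{n}.png",im)
s=cv2.imread("pics/b_scene.png");t=cv2.imread("pics/b_top.png")
cv2.imwrite("pics/b.png",np.hstack([crop(s,218,130,40,5),crop(t,162,127,40,5)]))
E
```

```text
File "st.py", line 9
    s=r.read_state();R=Ro.from_quat(s["tcp_rot"],scalar_first=True)
IndentationError: unexpected indent
```

View pics/b.png

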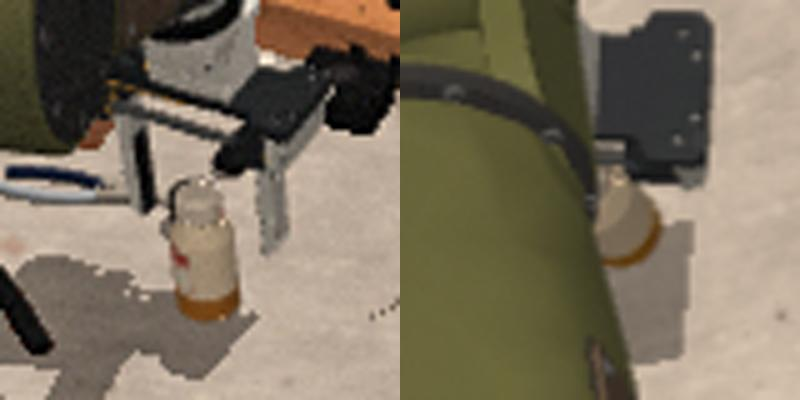

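```bash
python3 - <<'E'
L=open('st.py').read().split('\n')
i=[k for k,l in enumerate(L) if l.startswith('if __name__')][0]
m=L.pop(i);L=[l for l in L if l]+[m]
open('st.py','w').write('\n'.join(L)+'\n')
E
python3 st.py .658 .230 .046
```

```text
t 3.4 p [0.6726 0.2343 0.0851] yaw -0.2653425738055459 xaxis [ 0.0475  0.0138 -0.9988] w 93.96541127089884 F [-0.2158 -0.5107  0.307 ] j [ 0.2838  0.7645  1.1615 -0.0001  1.1662 -1.2827]
tool shift [ 0.0383 -0.0049 -0.0164]
to yaw 0 [-0.2462  2.7223 -0.7969]
to yaw -90 [89.7338  1.5113 -2.7622]
```

>>> {"api": "move_arm", "payload": {
  "motion": [
    [[0, -0.004, -0.015], [-0.25, 2.7, -0.8], 100],
    [[0, 0, 0], [0, 0, 0], 100]
  ]
}}

```text
t: 3.6
ee_pos: [0.6593, 0.2309, 0.0905]
tcp_rot: [0.709, 0.001, 0.705, 0.0]
ft_force: [0.2, -0.5, -0.0]
grip_width: 1.0
```

```bash
python3 st.py .658 .230 .046
```

```text
t 3.6 p [0.6593 0.2309 0.0905] yaw -0.03856307889804612 xaxis [ 0.0063  0.0017 -1.    ] w 94.02379234557131 F [ 0.1822 -0.5251 -0.0418] j [ 0.2845  0.7516  1.1695 -0.0002  1.2139 -1.2856]
tool shift [ 0.0445 -0.001  -0.0015]
to yaw 0 [-0.0383  0.3637 -0.096 ]
to yaw -90 [89.9614  0.2102 -0.361 ]
```

>>> {"api": "move_arm", "payload": {
  "motion": [
    [[0.015, 0, -0.0015], [0, 0.5, -0.1], 100],
    [[0.015, 0, -0.001], [0, 0.3, 0], 100],
    [[0.014, 0, -0.001], [0, 0.3, 0], 100],
    [[0, 0, 0], [0, 0, 0], 100]
  ]
}}

```text
t: 4.0
ee_pos: [0.6576, 0.2315, 0.0462]
tcp_rot: [0.705, 0.001, 0.71, 0.0]
ft_force: [-0.8, 0.1, 0.0]
grip_width: 1.005
```

```bash
python3 st.py .658 .230 .046
```

```text
t 4.0 p [0.6576 0.2315 0.0462] yaw -0.08562515097582112 xaxis [-0.0073  0.0019 -1.    ] w 94.45429865422027 F [-0.8392  0.1138  0.0147] j [ 0.2846  0.8058  1.1859  0.0043  1.1563 -1.2865]
tool shift [ 0.0001 -0.0015  0.0004]
to yaw 0 [-0.086  -0.4183 -0.1112]
to yaw -90 [89.9135 -0.4158  0.2411]
```

>>> {"api": "move_arm", "payload": {
  "motion": [
    [[0, 0, 0], [0, -0.4, -0.1], 60],
    [[0, 0, 0], [0, 0, 0], 55],
    [[0, 0, 0], [0, 0, 0], 45],
    [[0, 0, 0], [0, 0, 0], 40],
    [[0, 0, 0], [0, 0, 0], 40],
    [[0, 0, 0], [0, 0, 0], 40]
  ],
  "newtons": 10
}}

```text
t: 4.6
ee_pos: [0.6581, 0.2316, 0.0465]
tcp_rot: [0.708, 0.001, 0.707, -0.0]
ft_force: [0.3, 1.0, 0.8]
grip_width: 0.526
```

```bash
python3 st.py .658 .230 .046
```

```text
t 4.6 p [0.6581 0.2316 0.0465] yaw -0.0916354680448417 xaxis [ 0.0014  0.0003 -1.    ] w 49.40880223084712 F [0.3255 1.0038 0.8463] j [ 0.286   0.8024  1.191  -0.0001  1.1468 -1.2832]
tool shift [ 0.0005 -0.0016 -0.0001]
to yaw 0 [-0.0916  0.0777 -0.0189]
to yaw -90 [89.9084  0.0461 -0.0758]
```

>>> {"api": "move_arm", "payload": {
  "motion": [
    [[0, 0, 0], [0, 0, 0], 40],
    [[0, 0, 0], [0, 0, 0], 40]
  ],
  "newtons": 15
}}

```text
t: 4.8
ee_pos: [0.6581, 0.2317, 0.0467]
tcp_rot: [0.708, 0.001, 0.707, -0.0]
ft_force: [0.5, -0.9, -0.7]
grip_width: 0.468
```

>>> {"api": "move_arm", "payload": {
  "motion": [
    [[-0.01, 0, 0], [0, 0, 0], 40],
    [[-0.02, 0, 0], [0, -0.3, 0], 40],
    [[-0.02, 0, 0], [0, -0.3, 0], 40],
    [[-0.02, 0, 0], [0, -0.3, 0], 40],
    [[0, 0, 0], [0, 0, 0], 40]
  ]
}}

```text
t: 5.3
ee_pos: [0.6581, 0.2317, 0.1248]
tcp_rot: [0.714, 0.001, 0.7, -0.0]
ft_force: [-0.4, 0.8, -1.4]
grip_width: 0.476
```

```bash
python3 st.py .480 .1645 .12;python3 - <<'E'
from h import *
for n in("scene","top"):
    im=cap(n);cv2.imwrite(f"pics/b_{n}.png",im)
s=cv2.imread("pics/b_scene.png");t=cv2.imread("pics/b_top.png")
cv2.imwrite("pics/b.png",np.hstack([crop(s,218,130,40,5),crop(t,162,127,40,5)]))
E
```

```text
t 5.3 p [0.6581 0.2317 0.1248] yaw -0.0961110800259268 xaxis [ 0.021   0.001  -0.9998] w 44.69984821909128 F [-0.4397  0.8389 -1.4088] j [ 0.2879  0.7077  1.1601 -0.0053  1.2533 -1.2796]
tool shift [ 0.001  -0.0675 -0.178 ]
to yaw 0 [-0.0955  1.2015 -0.057 ]
to yaw -90 [89.9009  0.8987 -0.9882]
```

View pics/b.png

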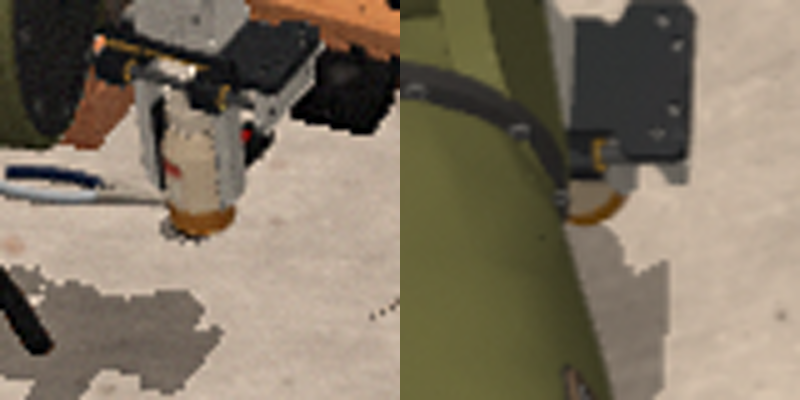

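>>> {"api": "move_arm", "payload": {
  "motion": [
    [[0, 0, -0.015], [0, 1.2, 0], 40],
    [[0, -0.0135, -0.033], [0, 0, 0], 40],
    [[0, -0.0135, -0.033], [0, 0, 0], 40],
    [[0, -0.0135, -0.033], [0, 0, 0], 40],
    [[0, -0.0135, -0.033], [0, 0, 0], 40],
    [[0, -0.0135, -0.033], [0, 0, 0], 40],
    [[0, 0, 0], [0, 0, 0], 40]
  ]
}}

```text
t: 6.1
ee_pos: [0.4658, 0.1605, 0.1142]
tcp_rot: [0.701, -0.001, 0.713, -0.002]
ft_force: [0.8, 0.2, -2.0]
grip_width: 0.479
```

```bash
python3 st.py .480 .1645 .06
```

```text
t 6.1 p [0.4658 0.1605 0.1142] yaw -0.10104909284094227 xaxis [-0.0176 -0.0036 -0.9998] w 44.98513312650752 F [ 0.7713  0.2243 -1.9928] j [ 0.257   0.3131  1.7891  0.0011  1.0574 -1.3126]
tool shift [0.0539 0.0042 0.0152]
to yaw 0 [-0.0992 -1.0093  0.2091]
to yaw -90 [89.8982 -0.6284  0.9567]
```

>>> {"api": "move_arm", "payload": {
  "motion": [
    [[0.01, 0.004, 0.014], [0, -1.0, 0.2], 40],
    [[0.015, 0, 0], [0, 0, 0], 40],
    [[0.015, 0, 0], [0, 0, 0], 40],
    [[0, 0, 0], [0, 0, 0], 40]
  ]
}}

```text
t: 6.5
ee_pos: [0.4801, 0.1646, 0.0717]
tcp_rot: [0.707, 0.001, 0.707, -0.001]
ft_force: [0.6, -0.4, -0.5]
grip_width: 0.475
```

```bash
python3 st.py .480 .1645 .053
```

```text
t 6.5 p [0.4801 0.1646 0.0717] yaw -0.12228403583751735 xaxis [-0.0004 -0.0002 -1.    ] w 44.67837263209555 F [ 0.5953 -0.4426 -0.5317] j [ 0.258   0.3986  1.7879 -0.0001  0.9555 -1.3106]
tool shift [ 0.0187 -0.0001 -0.0001]
to yaw 0 [-0.1223 -0.0223  0.0094]
to yaw -90 [89.8777 -0.0101  0.0249]
```

>>> {"api": "move_arm", "payload": {
  "motion": [
    [[0.01, 0, 0], [0, 0, 0], 40],
    [[0.006, 0, 0], [0, 0, 0], 40],
    [[0.002, 0, 0], [0, 0, 0], 40],
    [[0, 0, 0], [0, 0, 0], 40]
  ]
}}

```text
t: 6.9
ee_pos: [0.4808, 0.1648, 0.0526]
tcp_rot: [0.707, 0.001, 0.707, -0.001]
ft_force: [-0.4, 1.0, -1.1]
grip_width: 0.476
```

```bash
python3 st.py .480 .1645 .052;  python3 - <<'E'
from h import *
for n in("scene","top"):
    im=cap(n);cv2.imwrite(f"pics/d_{n}.png",im)
s=cv2.imread("pics/d_scene.png");t=cv2.imread("pics/d_top.png")
cv2.imwrite("pics/d.png",np.hstack([crop(s,212,170,40,5),crop(t,185,190,40,5)]))
E
```

```text
t 6.9 p [0.4808 0.1648 0.0526] yaw -0.12454472294432034 xaxis [-0.0005 -0.0002 -1.    ] w 44.70255030751038 F [-0.4104  0.9928 -1.1439] j [ 0.2581  0.4314  1.7952 -0.      0.9155 -1.3105]
tool shift [ 0.0006 -0.0003 -0.0008]
to yaw 0 [-0.1245 -0.0289  0.0095]
to yaw -90 [89.8755 -0.0152  0.0302]
```

View pics/d.png

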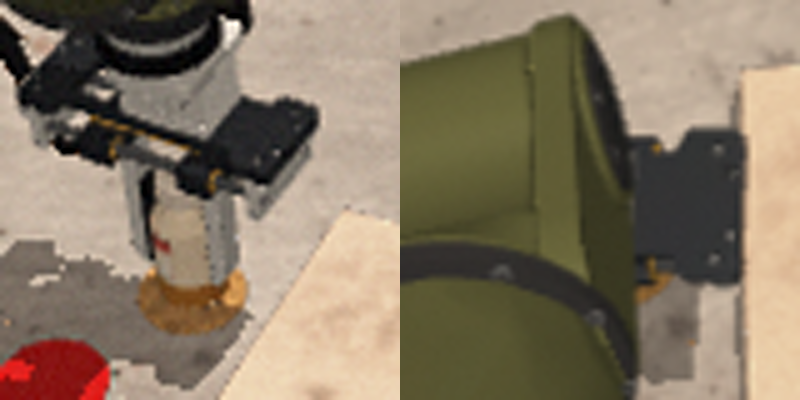

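>>> {"api": "move_arm", "payload": {
  "motion": [
    [[0.0006, 0, 0], [0, 0, 0], 40],
    [[0, 0, 0], [0, 0, 0], 55],
    [[0, 0, 0], [0, 0, 0], 70],
    [[0, 0, 0], [0, 0, 0], 70],
    [[0, 0, 0], [0, 0, 0], 70]
  ]
}}

```text
t: 7.5
ee_pos: [0.4818, 0.165, 0.0538]
tcp_rot: [0.708, 0.001, 0.706, -0.001]
ft_force: [-0.1, 0.7, -0.9]
grip_width: 0.701
```

>>> {"api": "move_arm", "payload": {
  "motion": [
    [[0, 0, 0], [8.5, 0, 0], 70],
    [[0, 0, 0], [8.5, 0, 0], 70],
    [[0, 0, 0], [8.5, 0, 0], 70],
    [[0, 0, 0], [8.5, 0, 0], 70],
    [[0, 0, 0], [8.5, 0, 0], 70],
    [[0, 0, 0], [8.5, 0, 0], 70],
    [[0, 0, 0], [8.5, 0, 0], 70],
    [[0, 0, 0], [8.5, 0, 0], 70],
    [[0, 0, 0], [8.5, 0, 0], 70],
    [[0, 0, 0], [8.5, 0, 0], 70],
    [[0, 0, 0], [4.9, 0, 0], 70],
    [[0, 0, 0], [0, 0, 0], 70]
  ]
}}

```text
t: 8.7
ee_pos: [0.4823, 0.1652, 0.0546]
tcp_rot: [0.494, 0.508, 0.492, -0.506]
ft_force: [-0.6, -0.8, -0.5]
grip_width: 0.697
```

```bash
python3 st.py .480 .1645 .052
```

```text
t 8.7 p [0.4823 0.1652 0.0546] yaw -91.58677706072825 xaxis [ 0.0043  0.0011 -1.    ] w 65.55877683966041 F [-0.5855 -0.8113 -0.4706] j [ 0.2581  0.4285  1.7935 -0.      0.9151  0.2858]
tool shift [ 0.0026 -0.0023  0.0007]
to yaw 0 [-91.5868   0.1424  -0.2476]
to yaw -90 [-1.5869 -0.0667 -0.2474]
```

>>> {"api": "move_arm", "payload": {
  "motion": [
    [[0.001, -0.002, 0], [-1.6, 0, -0.2], 70],
    [[0, 0, 0], [0, 0, 0], 60],
    [[0, 0, 0], [0, 0, 0], 55],
    [[0, 0, 0], [0, 0, 0], 50],
    [[0, 0, 0], [0, 0, 0], 45],
    [[0, 0, 0], [0, 0, 0], 40],
    [[0, 0, 0], [0, 0, 0], 40],
    [[0, 0, 0], [0, 0, 0], 40]
  ],
  "newtons": 8
}}

```text
t: 9.5
ee_pos: [0.4803, 0.1653, 0.0537]
tcp_rot: [0.503, 0.498, 0.503, -0.497]
ft_force: [0.8, -0.5, -0.3]
grip_width: 0.476
```

```bash
python3 st.py .480 .1645 .052
```

```text
t 9.5 p [0.4803 0.1653 0.0537] yaw -89.34574168957813 xaxis [ 0.0011  0.0013 -1.    ] w 44.78751017167773 F [ 0.8026 -0.5023 -0.274 ] j [0.2588 0.4281 1.797  0.0012 0.9151 0.2467]
tool shift [ 0.0017 -0.0004  0.0008]
to yaw 0 [-89.3458  -0.0054  -0.1075]
to yaw -90 [ 0.6542 -0.072  -0.0651]
```

>>> {"api": "move_arm", "payload": {
  "motion": [
    [[0, 0, 0], [0, 0, 0], 60],
    [[0, 0, 0], [0, 0, 0], 80],
    [[0, 0, 0], [0, 0, 0], 80],
    [[-0.02, 0, 0], [0, 0, 0], 100],
    [[-0.03, 0, 0], [0, 0, 0], 100],
    [[-0.04, 0, 0], [0, 0, 0], 100],
    [[-0.05, 0, 0], [0, 0, 0], 100],
    [[-0.05, 0, 0], [0, 0, 0], 100],
    [[0, 0, 0], [0, 0, 0], 100]
  ]
}}

```text
t: 10.4
ee_pos: [0.479, 0.1647, 0.2494]
tcp_rot: [0.502, 0.496, 0.504, -0.498]
ft_force: [0.6, -0.7, -0.1]
grip_width: 1.004
```

```bash
python3 st.py .586 -.363 .25
```

```text
t 10.4 p [0.479  0.1647 0.2494] yaw -89.33858283302509 xaxis [-0.0033  0.0002 -1.    ] w 94.36639494051678 F [ 0.6349 -0.7475 -0.1413] j [0.2584 0.1872 1.6092 0.001  1.3483 0.2467]
tool shift [-0.0011  0.1009  0.5289]
to yaw 0 [-89.3385  -0.1557   0.1394]
to yaw -90 [ 0.6614 -0.0104  0.1881]
```

>>> {"api": "move_arm", "payload": {
  "motion": [
    [[0, 0.009, 0.045], [0, 0, 0], 100],
    [[0, 0.009, 0.045], [0, 0, 0], 100],
    [[0, 0.009, 0.045], [0, 0, 0], 100],
    [[0, 0.009, 0.045], [0, 0, 0], 100],
    [[0, 0.009, 0.045], [0, 0, 0], 100],
    [[0, 0.009, 0.045], [0, 0, 0], 100],
    [[0, 0.009, 0.045], [0, 0, 0], 100],
    [[0, 0.009, 0.045], [0, 0, 0], 100],
    [[0, 0.009, 0.045], [0, 0, 0], 100],
    [[0, 0.009, 0.045], [0, 0, 0], 100],
    [[0, 0.009, 0.045], [0, 0, 0], 100],
    [[0, 0, 0], [0, 0, 0], 100]
  ]
}}

```text
t: 11.6
ee_pos: [0.5858, -0.3476, 0.2399]
tcp_rot: [0.501, 0.495, 0.507, -0.497]
ft_force: [-0.1, 0.4, 0.0]
grip_width: 1.0
```

```bash
python3 st.py .586 -.363 .15;  python3 - <<'E'
from h import *
for n in("scene","top"):
    im=cap(n);cv2.imwrite(f"pics/e_{n}.png",im)
s=cv2.imread("pics/e_scene.png");t=cv2.imread("pics/e_top.png")
cv2.imwrite("pics/e.png",np.vstack([np.hstack([crop(s,212,175,30,5),crop(t,185,190,30,5)]),np.hstack([crop(s,380,200,30,5),crop(t,394,160,30,5)])]))
E
```

```text
t 11.6 p [ 0.5858 -0.3476  0.2399] yaw -89.0661851855238 xaxis [-0.0075  0.0045 -1.    ] w 94.01879033550782 F [-0.1499  0.4172  0.0261] j [-0.5891  0.603   1.0603 -0.0005  1.4871 -0.6054]
tool shift [0.0899 0.0006 0.0158]
to yaw 0 [-89.0646  -0.5375   0.1321]
to yaw -90 [ 0.9348 -0.2587  0.4273]
```

View pics/e.png

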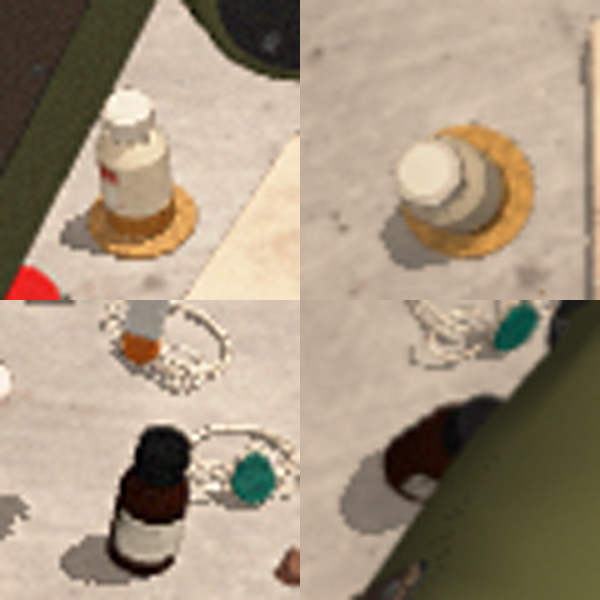

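Run:
```python
from h import *
I={n:cv2.imread(f"pics/e_{n}.png") for n in("scene","top")}
big={n:cv2.resize(I[n],None,fx=8,fy=8,interpolation=cv2.INTER_CUBIC) for n in I}
def circ(n,x,y,z,rad,col):
    p=np.array([(proj(n,(x+rad*np.cos(t),y+rad*np.sin(t),z))+.5)*8-.5 for t in np.linspace(0,6.3,60)]).astype(np.int32);cv2.polylines(big[n],[p],True,col,1)
for n in I:
    circ(n,.480,.1648,.005,.036,(255,0,0));circ(n,.480,.1648,.005,.023,(0,255,0));circ(n,.480,.1648,.107,.014,(0,255,0))
    circ(n,.586,-.363,.0,.0205,(0,255,0));circ(n,.586,-.363,.098,.016,(0,255,0))
def cr(n,u,v): return big[n][(v-18)*8:(v+18)*8,(u-18)*8:(u+18)*8]
cv2.imwrite("pics/ov2.png",np.vstack([np.hstack([cr("scene",212,178),cr("scene",380,208)]),np.hstack([cr("top",184,192),cr("top",394,161)])]))
```

```text
(no output)
```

View pics/ov2.png

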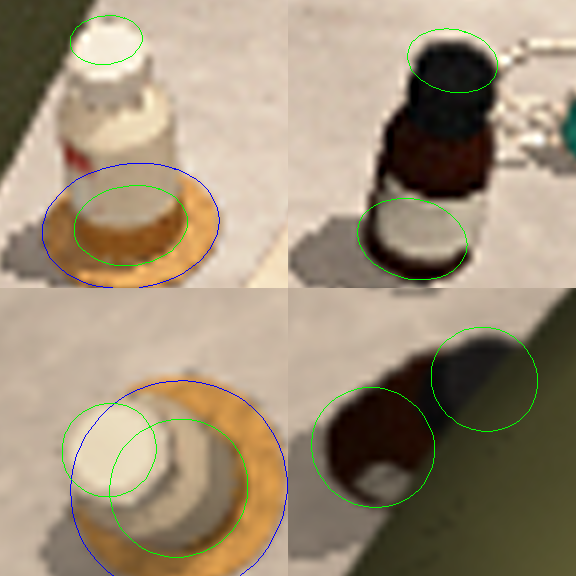

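>>> {"api": "move_arm", "payload": {
  "motion": [
    [[0, -0.001, 0.0175], [0.9, -0.25, 0.4], 100],
    [[0.02, 0, 0], [0, 0, 0], 100],
    [[0.02, 0, 0], [0, 0, 0], 100],
    [[0.02, 0, 0], [0, 0, 0], 100],
    [[0.02, 0, 0], [0, 0, 0], 100],
    [[0, 0, 0], [0, 0, 0], 100]
  ]
}}

```text
t: 12.3
ee_pos: [0.5864, -0.359, 0.1609]
tcp_rot: [0.503, 0.499, 0.499, -0.498]
ft_force: [0.2, -0.8, 0.1]
grip_width: 1.001
```

```bash
python3 st.py .584 -.3655 .046
```

```text
t 12.3 p [ 0.5864 -0.359   0.1609] yaw -89.67842427519003 xaxis [ 0.0052 -0.0028 -1.    ] w 94.05850990327403 F [ 0.1741 -0.7514  0.066 ] j [-0.6029  0.6609  1.1509  0.0007  1.3239 -0.6087]
tool shift [ 0.1149 -0.0031  0.0061]
to yaw 0 [-89.6777   0.359   -0.1081]
to yaw -90 [ 0.322   0.1598 -0.2976]
```

>>> {"api": "move_arm", "payload": {
  "motion": [
    [[0.005, -0.003, 0.006], [0.3, 0.15, -0.3], 100],
    [[0.02, -0.001, 0], [0, 0, -0.2], 100],
    [[0.02, -0.001, 0], [0, 0, -0.2], 100],
    [[0.02, -0.001, 0], [0, 0, -0.2], 100],
    [[0.02, -0.001, 0], [0, 0, -0.2], 100],
    [[0.015, 0, 0], [0, 0, 0], 100],
    [[0, 0, 0], [0, 0, 0], 100]
  ]
}}

```text
t: 13.0
ee_pos: [0.5808, -0.3687, 0.0663]
tcp_rot: [-0.5, -0.497, -0.499, 0.503]
ft_force: [-0.5, -0.6, -0.5]
grip_width: 1.001
```

```bash
python3 st.py .584 -.3655 .046
```

```text
t 13.0 p [ 0.5808 -0.3687  0.0663] yaw -90.0441873949819 xaxis [-0.0056 -0.0072 -1.    ] w 94.07268577092684 F [-0.4776 -0.5773 -0.5267] j [-0.6156  0.7594  1.2166 -0.0099  1.166  -0.6109]
tool shift [ 0.0202  0.0033 -0.0034]
to yaw 0 [-90.0447   0.0726   0.5738]
to yaw -90 [-0.0453  0.4115  0.319 ]
```

>>> {"api": "move_arm", "payload": {
  "motion": [
    [[0.01, 0.003, -0.003], [0, 0.4, 0.3], 100],
    [[0.01, 0, 0], [0, 0, 0], 80],
    [[0, 0, 0], [0, 0, 0], 65],
    [[0, 0, 0], [0, 0, 0], 55],
    [[0, 0, 0], [0, 0, 0], 45],
    [[0, 0, 0], [0, 0, 0], 35],
    [[0, 0, 0], [0, 0, 0], 35],
    [[0, 0, 0], [0, 0, 0], 35],
    [[0, 0, 0], [0, 0, 0], 35]
  ],
  "newtons": 10
}}

```text
t: 13.9
ee_pos: [0.5857, -0.3668, 0.0493]
tcp_rot: [0.502, 0.501, 0.498, -0.5]
ft_force: [0.8, 0.7, -1.2]
grip_width: 0.437
```

```bash
python3 st.py .584 -.3655 .046
python3 - <<'E'
from h import *
for n in("scene","top"):
    im=cap(n);cv2.imwrite(f"pics/f_{n}.png",im)
s=cv2.imread("pics/f_scene.png");t=cv2.imread("pics/f_top.png")
cv2.imwrite("pics/f.png",np.hstack([crop(s,380,200,40,5),crop(t,394,160,40,5)]))
E
```

```text
t 13.9 p [ 0.5857 -0.3668  0.0493] yaw -90.04767658118925 xaxis [ 0.0052 -0.0031 -1.    ] w 41.11712080761774 F [ 0.8056  0.6841 -1.1753] j [-0.6127  0.7825  1.2193  0.0005  1.1338 -0.6121]
tool shift [ 0.0033 -0.0017 -0.0013]
to yaw 0 [-90.0469   0.3713  -0.0963]
to yaw -90 [-0.0472  0.1751 -0.2976]
```

View pics/f.png

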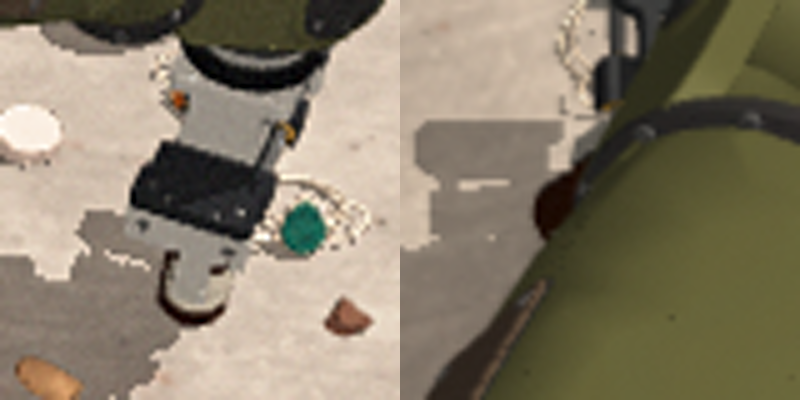

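>>> {"api": "move_arm", "payload": {
  "motion": [
    [[0, 0, 0], [0, 0, 0], 35],
    [[-0.01, 0, 0], [0, 0.1, -0.3], 35],
    [[-0.02, 0, 0], [0, 0, 0], 35],
    [[-0.025, 0, 0], [0, 0, 0], 35],
    [[-0.02, 0, 0], [0, 0, 0], 35],
    [[0, -0.02, -0.036], [0, 0, 0], 35],
    [[0, -0.02, -0.036], [0, 0, 0], 35],
    [[0, -0.02, -0.036], [0, 0, 0], 35],
    [[0, -0.02, -0.036], [0, 0, 0], 35],
    [[0, -0.02, -0.036], [0, 0, 0], 35],
    [[0, -0.02, -0.036], [0, 0, 0], 35],
    [[0, 0, 0], [0, 0, 0], 35]
  ],
  "newtons": 15
}}

```text
t: 15.2
ee_pos: [0.4613, -0.1438, 0.1326]
tcp_rot: [-0.501, -0.501, -0.498, 0.501]
ft_force: [-0.1, -0.9, -1.4]
grip_width: 0.435
```

```bash
python3 st.py .4395 -.108 .075
```

```text
t 15.2 p [ 0.4613 -0.1438  0.1326] yaw -90.16095340760945 xaxis [ 0.0024 -0.0026 -1.    ] w 40.86140308398105 F [-0.1226 -0.933  -1.4343] j [-0.3773  0.2569  1.8135 -0.0018  1.068  -0.3736]
tool shift [ 0.0574 -0.022  -0.0359]
to yaw 0 [-90.1607   0.2278   0.0095]
to yaw -90 [-0.1608  0.151  -0.1389]
```

>>> {"api": "move_arm", "payload": {
  "motion": [
    [[0.01, -0.022, -0.036], [0, 0.1, -0.1], 35],
    [[0.015, 0, 0], [0, 0, 0], 35],
    [[0.015, 0, 0], [0, 0, 0], 35],
    [[0.015, 0, 0], [0, 0, 0], 35],
    [[0, 0, 0], [0, 0, 0], 35]
  ]
}}

```text
t: 15.7
ee_pos: [0.4411, -0.1071, 0.0803]
tcp_rot: [0.502, 0.501, 0.497, -0.499]
ft_force: [-0.3, -0.8, -0.8]
grip_width: 0.435
```

```bash
python3 st.py .4395 -.108 .0543
```

```text
t 15.7 p [ 0.4411 -0.1071  0.0803] yaw -90.07027166558265 xaxis [ 0.0072 -0.0033 -1.    ] w 40.91407113653645 F [-0.2746 -0.7983 -0.762 ] j [-0.3184  0.2774  1.934  -0.0011  0.9224 -0.3165]
tool shift [ 0.026  -0.0018  0.0008]
to yaw 0 [-90.0691   0.4717  -0.1769]
to yaw -90 [-0.0696  0.1876 -0.4128]
```

>>> {"api": "move_arm", "payload": {
  "motion": [
    [[0.012, -0.002, 0.001], [0, 0.2, -0.4], 35],
    [[0.008, 0, 0], [0, 0, 0], 35],
    [[0.003, 0, 0], [0, 0, 0], 35],
    [[0, 0, 0], [0, 0, 0], 35]
  ]
}}

```text
t: 16.1
ee_pos: [0.4404, -0.1092, 0.0574]
tcp_rot: [0.5, 0.501, 0.499, -0.5]
ft_force: [0.6, -0.3, -1.6]
grip_width: 0.432
```

```bash
python3 st.py .4395 -.108 .0543
python3 - <<'E'
from h import *
for n in("scene","top"):
    im=cap(n);cv2.imwrite(f"pics/g_{n}.png",im)
s=cv2.imread("pics/g_scene.png");t=cv2.imread("pics/g_top.png")
cv2.imwrite("pics/g.png",np.hstack([crop(s,280,215,40,5),crop(t,290,210,40,5)]))
E
```

```text
t 16.1 p [ 0.4404 -0.1092  0.0574] yaw -90.10593826894495 xaxis [ 0.0017 -0.0003 -1.    ] w 40.63240206404512 F [ 0.6456 -0.2603 -1.573 ] j [-0.324   0.3212  1.9434  0.0003  0.8752 -0.3224]
tool shift [ 0.0031 -0.0009 -0.0012]
to yaw 0 [-90.1059   0.0919  -0.064 ]
to yaw -90 [-0.1059  0.0178 -0.0993]
```

View pics/g.png

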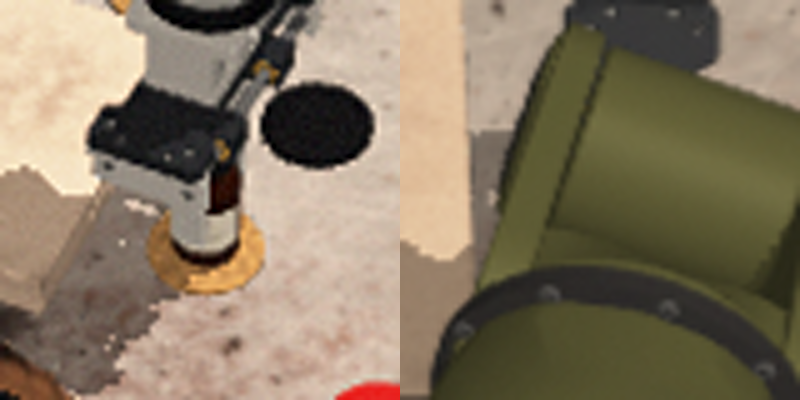

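>>> {"api": "move_arm", "payload": {
  "motion": [
    [[0.002, -0.001, -0.001], [0, 0, 0], 35],
    [[0.0015, 0, 0], [0, 0, 0], 35],
    [[0.001, 0, 0], [0, 0, 0], 35]
  ]
}}

```text
t: 16.5
ee_pos: [0.44, -0.1083, 0.0541]
tcp_rot: [0.501, 0.501, 0.498, -0.5]
ft_force: [-6.4, 2.3, 19.1]
grip_width: 0.435
```

>>> {"api": "move_arm", "payload": {
  "motion": [
    [[-0.0008, 0, 0], [0, 0, 0], 35],
    [[0, 0, 0], [0, 0, 0], 55],
    [[0, 0, 0], [0, 0, 0], 66],
    [[0, 0, 0], [0, 0, 0], 66],
    [[0, 0, 0], [0, 0, 0], 66]
  ]
}}

```text
t: 17.0
ee_pos: [0.4404, -0.1083, 0.0553]
tcp_rot: [0.501, 0.501, 0.498, -0.499]
ft_force: [0.4, -0.0, 0.2]
grip_width: 0.657
```

>>> {"api": "move_arm", "payload": {
  "motion": [
    [[0, 0, 0], [-8.5, 0, 0], 66],
    [[0, 0, 0], [-8.5, 0, 0], 66],
    [[0, 0, 0], [-8.5, 0, 0], 66],
    [[0, 0, 0], [-8.5, 0, 0], 66],
    [[0, 0, 0], [-8.5, 0, 0], 66],
    [[0, 0, 0], [-8.5, 0, 0], 66],
    [[0, 0, 0], [-8.5, 0, 0], 66],
    [[0, 0, 0], [-8.5, 0, 0], 66],
    [[0, 0, 0], [-8.5, 0, 0], 66],
    [[0, 0, 0], [-8.5, 0, 0], 66],
    [[0, 0, 0], [-4, 0, 0], 66],
    [[0, 0, 0], [0, 0, 0], 66]
  ]
}}

```text
t: 18.2
ee_pos: [0.4404, -0.1084, 0.0551]
tcp_rot: [0.709, -0.003, 0.705, 0.002]
ft_force: [-0.0, -0.3, 0.1]
grip_width: 0.659
```

```bash
python3 st.py .4395 -.108 .0543
```

```text
t 18.2 p [ 0.4404 -0.1084  0.0551] yaw 0.4508881559327789 xaxis [ 0.005  -0.0014 -1.    ] w 61.90999852813976 F [-0.0335 -0.2606  0.0825] j [-0.3223  0.3237  1.9474  0.0004  0.8652 -1.9012]
tool shift [ 0.0007  0.0004 -0.0009]
to yaw 0 [0.4507 0.2889 0.0789]
to yaw -90 [90.4505  0.2892 -0.1651]
```

>>> {"api": "move_arm", "payload": {
  "motion": [
    [[0, 0.0004, 0], [0.4, 0.3, 0], 60],
    [[0, 0, 0], [0, 0, 0], 52],
    [[0, 0, 0], [0, 0, 0], 45],
    [[0, 0, 0], [0, 0, 0], 38],
    [[0, 0, 0], [0, 0, 0], 35],
    [[0, 0, 0], [0, 0, 0], 35],
    [[0, 0, 0], [0, 0, 0], 35]
  ],
  "newtons": 8
}}

```text
t: 18.9
ee_pos: [0.4404, -0.1079, 0.055]
tcp_rot: [0.707, 0.002, 0.707, -0.003]
ft_force: [-0.1, 0.5, -0.1]
grip_width: 0.436
```

```bash
python3 st.py .4395 -.108 .0543
```

```text
t 18.9 p [ 0.4404 -0.1079  0.055 ] yaw -0.40634303211554573 xaxis [-0.0007 -0.0014 -1.    ] w 41.00933471729887 F [-0.1386  0.5356 -0.1103] j [-0.3203  0.3261  1.944  -0.002   0.8717 -1.8828]
tool shift [ 0.0007 -0.0001 -0.0009]
to yaw 0 [-0.4063 -0.0388  0.0787]
to yaw -90 [89.5937  0.0313  0.0922]
```

>>> {"api": "move_arm", "payload": {
  "motion": [
    [[0, 0, 0], [0, 0, 0], 55],
    [[0, 0, 0], [0, 0, 0], 75],
    [[0, 0, 0], [0, 0, 0], 80],
    [[-0.02, 0, 0], [0, 0, 0], 90],
    [[-0.03, 0, 0], [0, 0, 0], 100],
    [[-0.04, 0, 0], [0, 0, 0], 100],
    [[-0.04, 0, 0], [8.5, 0, 0], 100],
    [[0, 0, 0], [8.5, 0, 0], 100],
    [[0, 0, 0], [8.5, 0, 0], 100],
    [[0, 0, 0], [8.5, 0, 0], 100],
    [[0, 0, 0], [8.5, 0, 0], 100],
    [[0, 0, 0], [8.5, 0, 0], 100],
    [[0, 0, 0], [8.5, 0, 0], 100],
    [[0, 0, 0], [8.5, 0, 0], 100],
    [[0, 0, 0], [8.5, 0, 0], 100],
    [[0, 0, 0], [8.5, 0, 0], 100],
    [[0, 0, 0], [8.5, 0, 0], 100],
    [[0, 0, 0], [8.5, 0, 0], 100],
    [[0, 0, 0], [0, 0, 0], 100]
  ]
}}

```text
t: 20.8
ee_pos: [0.4397, -0.1076, 0.1909]
tcp_rot: [-0.436, -0.556, -0.436, 0.557]
ft_force: [-0.0, -0.1, 0.8]
grip_width: 1.001
```

```bash
python3 st.py .4807 -.311 .15
python3 - <<'E'
from meas import *
for n in("scene","top"):
    im=cap(n);cv2.imwrite(f"pics/i_{n}.png",im)
    for z in (0.008,.012):
        mm,c=comp(im,(8,95,90),(22,230,255),(349,236) if n=="scene" else (368,201),18);ce,A=cent(mm,c);print(n,ce,A,plane(n,*ce,z))
s=cv2.imread("pics/i_scene.png");t=cv2.imread("pics/i_top.png")
cv2.imwrite("pics/i.png",np.hstack([crop(s,280,205,30,6),crop(t,290,205,30,6)]))
E
```

```text
t 20.8 p [ 0.4397 -0.1076  0.1909] yaw -103.89338851314136 xaxis [-0.0009 -0.0014 -1.    ] w 94.11228883634607 F [-0.0095 -0.1125  0.7943] j [-0.32    0.119   1.8291 -0.0017  1.194  -0.0769]
tool shift [0.0411 0.0887 0.1875]
to yaw 0 [-103.8934    0.0358    0.1044]
to yaw -90 [-13.8934   0.0863   0.0423]
scene [349.1724 235.931 ] 87.0 [ 0.4815 -0.3097  0.008 ]
scene [349.1724 235.931 ] 87.0 [ 0.4782 -0.3103  0.012 ]
top [369.0556 200.7315] 108.0 [ 0.4813 -0.3124  0.008 ]
top [369.0556 200.7315] 108.0 [ 0.4809 -0.3112  0.012 ]
```

View pics/i.png

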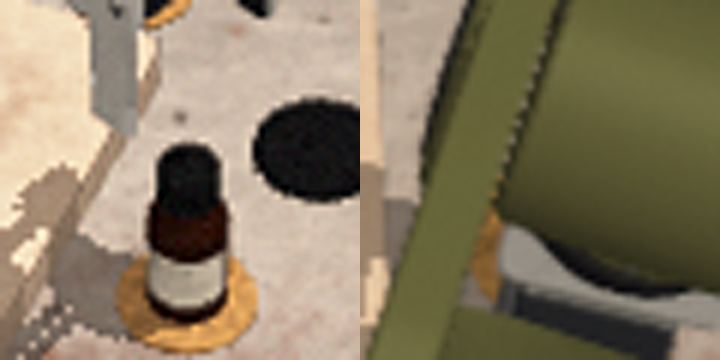

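>>> {"api": "move_arm", "payload": {
  "motion": [
    [[0.005, 0.0177, 0.0375], [0, 0, 0], 100],
    [[0.005, 0.0177, 0.0375], [0, 0, 0], 100],
    [[0.005, 0.0177, 0.0375], [0, 0, 0], 90],
    [[0.005, 0.0177, 0.0375], [0, 0, 0], 80],
    [[0.01, 0.0177, 0.0375], [0, 0, 0], 70],
    [[0.02, 0, 0], [0, 0, 0], 60],
    [[0, 0, 0], [0, 0, 0], 60]
  ]
}}

```text
t: 21.6
ee_pos: [0.4855, -0.3182, 0.1395]
tcp_rot: [-0.448, -0.548, -0.446, 0.548]
ft_force: [-0.5, 0.1, -0.1]
grip_width: 0.618
```

```bash
python3 st.py .4807 -.311 .05
python3 - <<'E'
from meas import *
s=cap("scene");t=cap("top")
cv2.imwrite("pics/j.png",np.hstack([crop(s,349,230,30,6),crop(t,368,201,30,6)]))
E
```

```text
t 21.6 p [ 0.4855 -0.3182  0.1395] yaw -101.59083315637484 xaxis [ 0.0008 -0.0018 -1.    ] w 58.09832173272851 F [-0.4737  0.1331 -0.1221] j [-0.6429  0.4495  1.5292 -0.001   1.1611 -0.4402]
tool shift [ 0.0895 -0.0062 -0.0062]
to yaw 0 [-101.5907    0.1242    0.0301]
to yaw -90 [-11.5908   0.0956  -0.0582]
```

View pics/j.png

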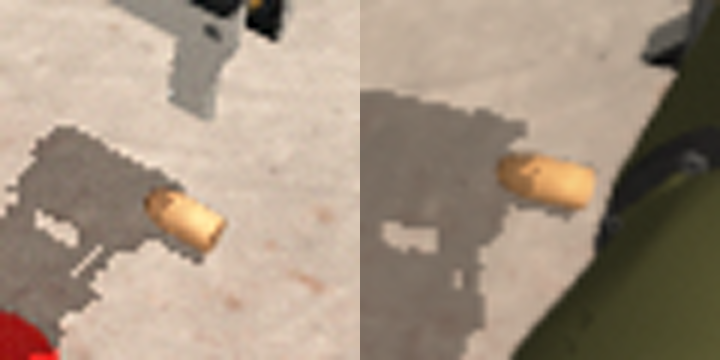

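>>> {"api": "move_arm", "payload": {
  "motion": [
    [[0.015, -0.0062, -0.006], [1.5, 0, 0], 60],
    [[0.02, 0, 0], [0, 0, 0], 60],
    [[0.02, 0, 0], [0, 0, 0], 60],
    [[0.02, 0, 0], [0, 0, 0], 60],
    [[0.01, 0, 0], [0, 0, 0], 60],
    [[0, 0, 0], [0, 0, 0], 60]
  ]
}}

```text
t: 22.3
ee_pos: [0.4858, -0.3089, 0.0641]
tcp_rot: [0.449, 0.552, 0.437, -0.55]
ft_force: [-0.1, -1.2, 0.9]
grip_width: 0.601
```

```bash
python3 st.py .4807 -.311 .026
```

```text
t 22.3 p [ 0.4858 -0.3089  0.0641] yaw -102.39049216996712 xaxis [ 0.0141 -0.0113 -0.9998] w 56.524139054221685 F [-0.089  -1.1776  0.9358] j [-0.6297  0.5296  1.6074 -0.001   0.9866 -0.413 ]
tool shift [ 0.0381 -0.0051  0.0028]
to yaw 0 [-102.3837    1.1562   -0.2579]
to yaw -90 [-12.3865   0.5551  -0.8738]
```

```bash
python3 - <<'E'
L=open('st.py').read()
L=L.replace("    for yw in(0,-90):","    M=R.as_matrix();print('level',np.degrees(M.T@np.cross(M[:,0],[0,0,-1])))\n    for yw in(0,-90):")
open('st.py','w').write(L)
E
python3 st.py .4807 -.311 .026
```

```text
t 22.3 p [ 0.4858 -0.3089  0.0641] yaw -102.39049216996712 xaxis [ 0.0141 -0.0113 -0.9998] w 56.524139054221685 F [-0.089  -1.1776  0.9358] j [-0.6297  0.5296  1.6074 -0.001   0.9866 -0.413 ]
tool shift [ 0.0381 -0.0051  0.0028]
level [ 0.      0.4567 -0.9267]
to yaw 0 [-102.3837    1.1562   -0.2579]
to yaw -90 [-12.3865   0.5551  -0.8738]
```

>>> {"api": "move_arm", "payload": {
  "motion": [
    [[0.008, -0.005, 0.003], [0.5, 0.45, -0.9], 60],
    [[0.012, 0, 0], [0, 0, 0], 60],
    [[0.01, 0, 0], [0, 0, 0], 60],
    [[0, 0, 0], [0, 0, 0], 60]
  ]
}}

```text
t: 22.7
ee_pos: [0.4811, -0.3114, 0.0348]
tcp_rot: [0.442, 0.553, 0.44, -0.552]
ft_force: [0.3, 0.3, 0.3]
grip_width: 0.601
```

```bash
python3 st.py .4807 -.311 .026
```

```text
t 22.7 p [ 0.4811 -0.3114  0.0348] yaw -102.83691439832008 xaxis [ 0.0025 -0.0016 -1.    ] w 56.48365829938345 F [0.2518 0.304  0.2522] j [-0.6385  0.5758  1.6159  0.0003  0.9469 -0.4146]
tool shift [ 0.0088 -0.0005 -0.0003]
level [ 0.      0.0549 -0.1605]
to yaw 0 [-102.8368    0.1834   -0.0656]
to yaw -90 [-12.8368   0.0727  -0.1537]
```

>>> {"api": "move_arm", "payload": {
  "motion": [
    [[0.006, 0, 0], [0, 0, -0.1], 55],
    [[0.003, 0, 0], [0, 0, 0], 45],
    [[0, 0, 0], [0, 0, 0], 35],
    [[0, 0, 0], [0, 0, 0], 25],
    [[0, 0, 0], [0, 0, 0], 15],
    [[0, 0, 0], [0, 0, 0], 10],
    [[0, 0, 0], [0, 0, 0], 10],
    [[0, 0, 0], [0, 0, 0], 10]
  ],
  "newtons": 8
}}

```text
t: 23.5
ee_pos: [0.4815, -0.3117, 0.0258]
tcp_rot: [0.442, 0.553, 0.44, -0.553]
ft_force: [0.5, 0.7, 0.3]
grip_width: 0.209
```

```bash
python3 st.py .4807 -.311 .026;  python3 - <<'E'
from meas import *
s=cap("scene");t=cap("top")
cv2.imwrite("pics/k.png",np.hstack([crop(s,349,230,30,6),crop(t,368,201,30,6)]))
E
```

```text
t 23.5 p [ 0.4815 -0.3117  0.0258] yaw -102.83109014882096 xaxis [ 0.0017 -0.0019 -1.    ] w 19.625516839065323 F [0.5406 0.6543 0.273 ] j [-0.6381  0.5911  1.6166 -0.0006  0.9315 -0.4138]
tool shift [-0.0002 -0.001  -0.0005]
level [-0.      0.0843 -0.119 ]
to yaw 0 [-102.8309    0.1671   -0.0095]
to yaw -90 [-12.831    0.0973  -0.109 ]
```

View pics/k.png

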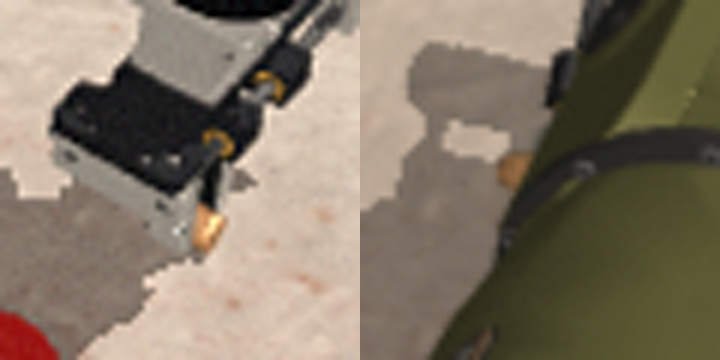

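>>> {"api": "move_arm", "payload": {
  "motion": [
    [[0, 0, 0], [0, 0, 0], 10],
    [[-0.01, 0, 0], [0, 0, 0], 10],
    [[-0.03, 0, 0], [0, 0, 0], 10],
    [[-0.03, 0, 0], [0, 0, 0], 10],
    [[-0.03, 0, 0], [0, 0, 0], 10],
    [[-0.03, 0, 0], [0, 0, 0], 10],
    [[-0.02, 0, 0], [0, 0, 0], 10],
    [[0, 0, 0], [0, 0, 0], 10]
  ],
  "newtons": 12
}}

```text
t: 24.4
ee_pos: [0.4808, -0.3111, 0.1855]
tcp_rot: [0.442, 0.553, 0.44, -0.553]
ft_force: [-0.7, 0.2, -0.9]
grip_width: 0.211
```

```bash
python3 st.py .635 .0163 .17;  python3 - <<'E'
from meas import *
s=cap("scene");t=cap("top")
cv2.imwrite("pics/k2.png",np.hstack([crop(s,349,190,50,4),crop(t,368,201,50,4)]))
E
```

```text
t 24.4 p [ 0.4808 -0.3111  0.1855] yaw -102.83206178280648 xaxis [ 0.0023 -0.0024 -1.    ] w 19.832460624660282 F [-0.6598  0.2042 -0.8675] j [-0.638   0.3845  1.5079 -0.0006  1.2459 -0.4138]
tool shift [ 0.0151  0.0775 -0.3535]
level [-0.      0.1024 -0.1578]
to yaw 0 [-102.8318    0.2149   -0.0211]
to yaw -90 [-12.8319   0.1196  -0.1457]
```

View pics/k2.png

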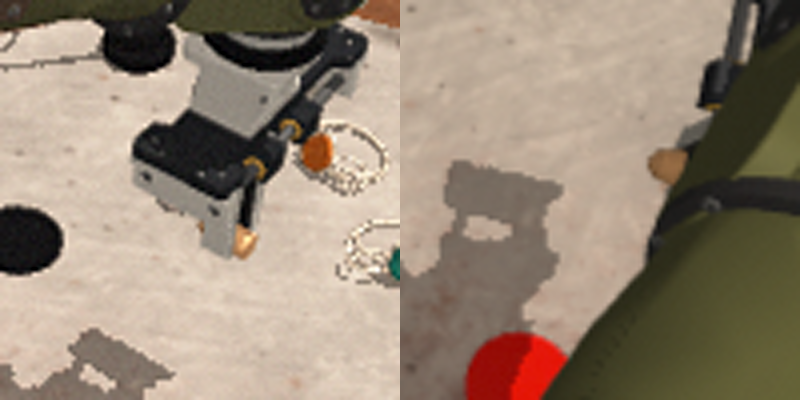

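>>> {"api": "move_arm", "payload": {
  "motion": [
    [[0, 0.009, -0.04], [0, 0, 0], 10],
    [[0, 0.009, -0.04], [0, 0, 0], 10],
    [[0, 0.009, -0.04], [0, 0, 0], 10],
    [[0, 0.009, -0.04], [0, 0, 0], 10],
    [[0, 0.009, -0.04], [0, 0, 0], 10],
    [[0, 0.009, -0.04], [0, 0, 0], 10],
    [[0, 0.009, -0.04], [0, 0, 0], 10],
    [[0, 0.009, -0.04], [0, 0, 0], 10],
    [[0, 0, 0], [0, 0, 0], 10]
  ]
}}

```text
t: 25.4
ee_pos: [0.6213, -0.0027, 0.1668]
tcp_rot: [-0.434, -0.549, -0.446, 0.558]
ft_force: [-0.1, -0.3, -0.0]
grip_width: 0.21
```

```bash
python3 st.py .635 .0163 .09
```

```text
t 25.4 p [ 0.6213 -0.0027  0.1668] yaw -103.0740635213281 xaxis [-0.0215  0.0056 -0.9998] w 19.77082301954699 F [-0.1061 -0.2758 -0.0484] j [-0.0649  0.5211  1.3555  0.0044  1.2868  0.162 ]
tool shift [ 0.0766  0.0108 -0.0215]
level [-0.     -0.0333  1.2752]
to yaw 0 [-103.0689   -1.1709    0.8813]
to yaw -90 [-13.0732  -0.1787   1.266 ]
```

>>> {"api": "move_arm", "payload": {
  "motion": [
    [[0.005, 0.0105, -0.021], [0, 0, 1.25], 10],
    [[0.02, 0, 0], [0, 0, -0.2], 10],
    [[0.02, 0, 0], [0, 0, -0.2], 10],
    [[0.02, 0, 0], [0, 0, -0.2], 10],
    [[0.02, 0, 0], [0, 0, -0.2], 10],
    [[0, 0, 0], [0, 0, 0], 10]
  ]
}}

```text
t: 26.0
ee_pos: [0.6316, 0.0159, 0.069]
tcp_rot: [-0.433, -0.547, -0.447, 0.56]
ft_force: [0.2, 0.1, -0.0]
grip_width: 0.206
```

```bash
python3 st.py .635 .0163 .031
```

```text
t 26.0 p [0.6316 0.0159 0.069 ] yaw -102.98595626225438 xaxis [-0.027   0.0036 -0.9996] w 19.339701404178783 F [ 0.2129  0.0571 -0.0189] j [-0.0339  0.6534  1.3909  0.0029  1.1245  0.1915]
tool shift [ 0.0379  0.0042 -0.0013]
level [-0.      0.1486  1.5539]
to yaw 0 [-102.9808   -1.2905    1.2448]
to yaw -90 [-12.9872  -0.0282   1.5643]
```

>>> {"api": "move_arm", "payload": {
  "motion": [
    [[0.01, 0.0035, -0.001], [0, 0.15, 1.5], 10],
    [[0.012, 0, 0], [0, 0, 0], 10],
    [[0.01, 0, 0], [0, 0, 0], 10],
    [[0, 0, 0], [0, 0, 0], 10]
  ]
}}

```text
t: 26.4
ee_pos: [0.6341, 0.0149, 0.035]
tcp_rot: [-0.439, -0.553, -0.441, 0.554]
ft_force: [-0.2, -1.0, -0.4]
grip_width: 0.209
```

```bash
python3 st.py .635 .0163 .031
```

```text
t 26.4 p [0.6341 0.0149 0.035 ] yaw -103.04976365284828 xaxis [-0.0034  0.0002 -1.    ] w 19.647682101644893 F [-0.1501 -0.992  -0.366 ] j [-0.0343  0.6918  1.4164  0.0001  1.0367  0.1934]
tool shift [ 0.004   0.0005 -0.0016]
level [-0.      0.0318  0.1907]
to yaw 0 [-103.0497   -0.1488    0.1648]
to yaw -90 [-13.0498   0.0099   0.1935]
```

>>> {"api": "move_arm", "payload": {
  "motion": [
    [[0.002, 0.0005, -0.0015], [0, 0, 0.2], 10],
    [[0.002, 0, 0], [0, 0, 0], 10],
    [[0, 0, 0], [0, 0, 0], 10]
  ]
}}

```text
t: 26.7
ee_pos: [0.6355, 0.0162, 0.0318]
tcp_rot: [0.44, 0.554, 0.439, -0.553]
ft_force: [-0.2, -0.1, -0.7]
grip_width: 0.209
```

```bash
python3 st.py .635 .0163 .031;  python3 - <<'E'
from meas import *
s=cap("scene");t=cap("top")
cv2.imwrite("pics/l.png",np.hstack([crop(s,271,165,30,6),crop(t,245,142,30,6)]))
E
```

```text
t 26.7 p [0.6355 0.0162 0.0318] yaw -103.0577589106729 xaxis [ 0.0011 -0.0006 -1.    ] w 19.662183429918027 F [-0.1508 -0.0998 -0.7227] j [-0.0319  0.6969  1.4164 -0.0007  1.0271  0.1964]
tool shift [ 0.0008 -0.0005  0.    ]
level [-0.      0.0203 -0.0706]
to yaw 0 [-103.0577    0.0781   -0.0322]
to yaw -90 [-13.0577   0.0283  -0.068 ]
```

View pics/l.png

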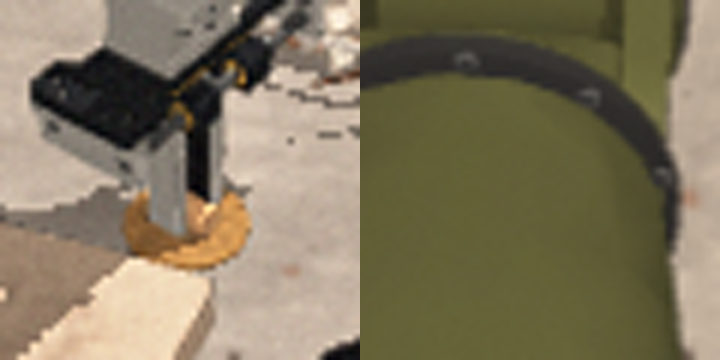

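>>> {"api": "move_arm", "payload": {
  "motion": [
    [[0.001, 0, 0], [0, 0, 0], 10],
    [[0, 0, 0], [0, 0, 0], 20],
    [[0, 0, 0], [0, 0, 0], 35],
    [[0, 0, 0], [0, 0, 0], 45],
    [[-0.02, 0, 0], [0, 0, 0], 60],
    [[-0.03, 0, 0], [0, 0, 0], 80],
    [[-0.03, 0, 0], [0, 0, 0], 80],
    [[-0.03, 0, 0], [0, 0, 0], 80],
    [[0, 0, 0], [0, 0, 0], 80]
  ]
}}

```text
t: 27.7
ee_pos: [0.6352, 0.0163, 0.1449]
tcp_rot: [-0.44, -0.554, -0.44, 0.554]
ft_force: [0.6, -1.1, 0.2]
grip_width: 0.766
```

```bash
python3 st.py .6715 -.230 .12
```

```text
t 27.7 p [0.6352 0.0163 0.1449] yaw -103.05787815396997 xaxis [ 0.0004 -0.0006 -1.    ] w 72.02195280546945 F [ 0.6488 -1.0837  0.1847] j [-0.0318  0.5607  1.3479 -0.0006  1.2326  0.1963]
tool shift [0.0251 0.091  0.2317]
level [ 0.      0.0268 -0.027 ]
to yaw 0 [-103.0579    0.0434    0.0048]
to yaw -90 [-13.0579   0.0297  -0.0238]
```

>>> {"api": "move_arm", "payload": {
  "motion": [
    [[0, 0.015, 0.0385], [0, 0, 0], 80],
    [[0, 0.015, 0.0385], [0, 0, 0], 80],
    [[0, 0.015, 0.0385], [0, 0, 0], 80],
    [[0, 0.015, 0.0385], [0, 0, 0], 80],
    [[0, 0.015, 0.0385], [0, 0, 0], 80],
    [[0, 0.015, 0.0385], [0, 0, 0], 80],
    [[0, 0, 0], [0, 0, 0], 80]
  ]
}}

```text
t: 28.4
ee_pos: [0.671, -0.2369, 0.1413]
tcp_rot: [-0.44, -0.552, -0.441, 0.553]
ft_force: [1.0, 0.2, -1.0]
grip_width: 0.798
```

```bash
python3 st.py .6715 -.230 .08;  python3 - <<'E'
from meas import *
I={}
for n in("scene","top"):
    I[n]=cap(n);cv2.imwrite(f"pics/m_{n}.png",I[n])
s,t=I["scene"],I["top"]
cv2.imwrite("pics/m.png",np.vstack([np.hstack([crop(s,271,172,24,7),crop(t,245,142,24,7)])]))
# guard+coaster combined: coaster ellipse from outer contour
for n,uv in(("scene",(271,172)),("top",(245,142))):
    mm,c=comp(I[n],(8,90,60),(22,255,255),uv,20);ce,A=cent(mm,c);print(n,"coaster",ce,A)
for n,uv in(("scene",(345,186)),("top",(337,129))):
    mm,c=comp(I[n],(8,30,195),(22,90,255),uv,20);ce,A=cent(mm,c);print(n,"tab",ce,A,plane(n,*ce,.015))
E
```

```text
t 28.4 p [ 0.671  -0.2369  0.1413] yaw -102.84597328208332 xaxis [-0.0018  0.0005 -1.    ] w 75.01422077609594 F [ 1.0395  0.1886 -1.0434] j [-0.3907  0.739   1.0688 -0.0002  1.3356 -0.1665]
tool shift [ 0.0613 -0.0009 -0.0068]
level [ 0.     -0.005   0.1076]
to yaw 0 [-102.8459   -0.1001    0.0726]
to yaw -90 [-12.846   -0.017    0.1066]
scene coaster [271.6381 171.9922] 257.0
top coaster [244.855  141.6587] 545.0
scene tab [347.0725 186.5013] 1131.0 [ 0.6661 -0.2371  0.015 ]
top tab [321.5357 113.7321] 112.0 [ 0.7143 -0.1886  0.015 ]
```

View pics/m.png

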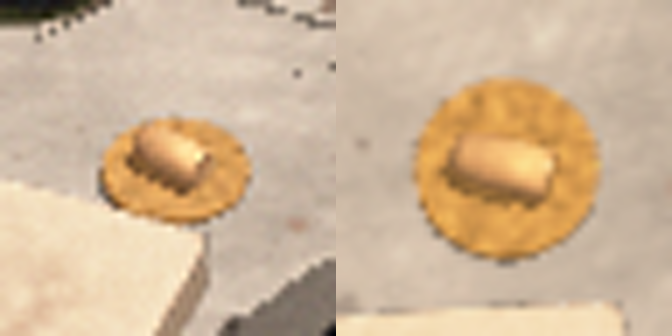

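>>> {"api": "move_arm", "payload": {
  "motion": [
    [[0.01, -0.001, -0.007], [0, 0, 0], 80],
    [[0.02, 0, 0], [0, 0, 0], 80],
    [[0.02, 0, 0], [0, 0, 0], 80],
    [[0.02, 0, 0], [0, 0, 0], 80],
    [[0.015, 0, 0], [0, 0, 0], 80],
    [[0, 0, 0], [0, 0, 0], 80]
  ]
}}

```text
t: 29.1
ee_pos: [0.6718, -0.2141, 0.0502]
tcp_rot: [-0.443, -0.55, -0.446, 0.551]
ft_force: [-0.3, -0.5, -0.4]
grip_width: 0.802
```

```bash
python3 st.py .6715 -.230 .026
```

```text
t 29.1 p [ 0.6718 -0.2141  0.0502] yaw -102.14740923346339 xaxis [-0.0039  0.003  -1.    ] w 75.36471806458145 F [-0.2859 -0.4823 -0.3914] j [-0.361   0.8174  1.1551  0.0015  1.1739 -0.1496]
tool shift [0.0242 0.0032 0.0156]
level [-0.     -0.1209  0.2559]
to yaw 0 [-102.1469   -0.3151    0.0765]
to yaw -90 [-12.1471  -0.1476   0.2421]
```

>>> {"api": "move_arm", "payload": {
  "motion": [
    [[0, 0.003, 0.0155], [0, -0.1, 0.25], 80],
    [[0, 0, 0], [0, 0, 0], 80]
  ]
}}

```text
t: 29.3
ee_pos: [0.672, -0.2299, 0.0511]
tcp_rot: [0.445, 0.55, 0.444, -0.549]
ft_force: [0.4, -0.1, -0.4]
grip_width: 0.795
```

```bash
python3 st.py .6715 -.230 .026;  python3 - <<'E'
from meas import *
s=cap("scene");t=cap("top")
cv2.imwrite("pics/n.png",np.hstack([crop(s,345,180,30,6),crop(t,337,129,30,6)]))
E
```

```text
t 29.3 p [ 0.672  -0.2299  0.0511] yaw -102.03913373869766 xaxis [ 0.0011 -0.0002 -1.    ] w 74.74177844118917 F [ 0.4002 -0.0927 -0.4334] j [-0.3812  0.8245  1.1401  0.0002  1.1759 -0.1712]
tool shift [ 0.0251 -0.0005  0.0002]
level [-0.     -0.0001 -0.0646]
to yaw 0 [-102.0391    0.0574   -0.0466]
to yaw -90 [-12.0391   0.0067  -0.0643]
```

View pics/n.png

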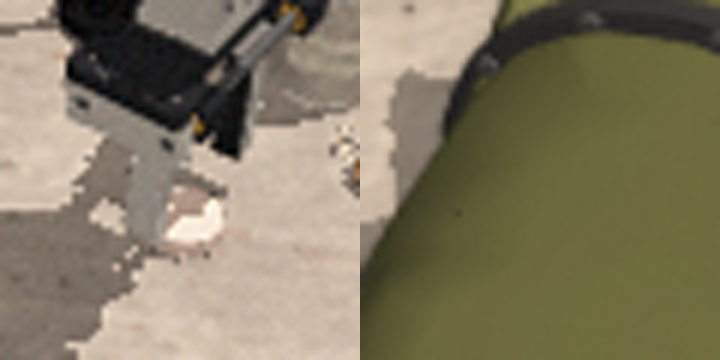

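>>> {"api": "move_arm", "payload": {
  "motion": [
    [[0.01, 0, 0], [0, 0, 0], 80],
    [[0.01, 0, 0], [0, 0, 0], 75],
    [[0.004, 0, 0], [0, 0, 0], 70],
    [[0, 0, 0], [0, 0, 0], 70]
  ]
}}

```text
t: 29.8
ee_pos: [0.6726, -0.2287, 0.0263]
tcp_rot: [0.446, 0.55, 0.444, -0.549]
ft_force: [0.0, 0.4, -0.2]
grip_width: 0.7
```

```bash
python3 st.py .6715 -.230 .026
```

```text
t 29.8 p [ 0.6726 -0.2287  0.0263] yaw -102.03654401072744 xaxis [ 0.0028 -0.0004 -1.    ] w 65.83321775835682 F [ 0.0147  0.442  -0.1595] j [-0.3795  0.8541  1.1499  0.0008  1.1348 -0.1698]
tool shift [ 0.0003 -0.0008  0.0015]
level [ 0.     -0.0139 -0.1632]
to yaw 0 [-102.0365    0.1353   -0.13  ]
to yaw -90 [-12.0366   0.0032  -0.164 ]
```

>>> {"api": "move_arm", "payload": {
  "motion": [
    [[0, -0.0005, 0.0015], [0, 0, -0.15], 65],
    [[0, 0, 0], [0, 0, 0], 55],
    [[0, 0, 0], [0, 0, 0], 48],
    [[0, 0, 0], [0, 0, 0], 42],
    [[0, 0, 0], [0, 0, 0], 38],
    [[0, 0, 0], [0, 0, 0], 35],
    [[0, 0, 0], [0, 0, 0], 35],
    [[0, 0, 0], [0, 0, 0], 35]
  ],
  "newtons": 12
}}

```text
t: 30.6
ee_pos: [0.6721, -0.2302, 0.0269]
tcp_rot: [0.445, 0.55, 0.445, -0.549]
ft_force: [-0.3, -0.7, -0.6]
grip_width: 0.453
```

```bash
python3 st.py .6715 -.230 .026
```

```text
t 30.6 p [ 0.6721 -0.2302  0.0269] yaw -102.02900642930679 xaxis [ 0.0008 -0.0001 -1.    ] w 42.59336186361491 F [-0.3019 -0.675  -0.6374] j [-0.3816  0.8542  1.148   0.0003  1.1386 -0.1718]
tool shift [ 0.0009 -0.0006 -0.0001]
level [-0.     -0.007  -0.0473]
to yaw 0 [-102.029     0.0371   -0.0403]
to yaw -90 [-12.029   -0.002   -0.0478]
```

>>> {"api": "move_arm", "payload": {
  "motion": [
    [[-0.01, 0, 0], [0, 0, 0], 35],
    [[-0.02, 0, 0], [0, 0, 0], 35],
    [[-0.03, 0, 0], [0, 0, 0], 35],
    [[-0.03, 0, 0], [0, 0, 0], 35],
    [[-0.03, 0, 0], [0, 0, 0], 35],
    [[0, 0, 0], [0, 0, 0], 35]
  ]
}}

```text
t: 31.2
ee_pos: [0.6718, -0.2301, 0.1546]
tcp_rot: [0.445, 0.55, 0.445, -0.549]
ft_force: [0.5, 0.2, -0.1]
grip_width: 0.451
```

```bash
python3 st.py .4616 .028 .15;  python3 - <<'E'
from meas import *
I={"scene":cv2.imread("pics/s_raw.png"),"top":cv2.imread("pics/t_raw.png")}
D=[]
for n,uv in(("scene",(245,203)),("top",(238,205))):
    h=cv2.cvtColor(I[n],cv2.COLOR_BGR2HSV)
    mm,c=comp(I[n],(8,40,185),(22,115,255),uv,80)
    mm=cv2.morphologyEx(mm,cv2.MORPH_OPEN,np.ones((5,5)));mm=cv2.morphologyEx(mm,cv2.MORPH_CLOSE,np.ones((9,9)))
    c=max(cv2.findContours(mm,0,cv2.CHAIN_APPROX_NONE)[0],key=len)
    W=np.array([plane(n,*p[0],.031)[:2] for p in c],np.float32);print(n,cv2.minAreaRect(W));print(cv2.boxPoints(cv2.minAreaRect(W)))
    M=cv2.moments(W.reshape(-1,1,2));print("poly centroid",M["m10"]/M["m00"],M["m01"]/M["m00"],M["m00"]/(.13*.228))
    b=I[n].copy();cv2.drawContours(b,[c],-1,(0,255,0),1);D.append(crop(b,*uv,60,3))
cv2.imwrite("pics/blk.png",np.hstack(D))
t=cap("top");s=cap("scene");cv2.imwrite("pics/o.png",np.hstack([crop(s,335,160,40,5),crop(t,337,129,40,5)]))
E
```

```text
t 31.2 p [ 0.6718 -0.2301  0.1546] yaw -102.02418996809975 xaxis [ 0.001  -0.0002 -1.    ] w 42.422846387573784 F [ 0.5001  0.2245 -0.0797] j [-0.3816  0.7229  1.0644  0.0002  1.3532 -0.1718]
tool shift [ 0.0043 -0.2593 -0.2086]
level [-0.     -0.0028 -0.0595]
to yaw 0 [-102.0242    0.051    -0.0454]
to yaw -90 [-12.0242   0.0035  -0.0596]
scene ((0.45835310220718384, 0.06568744033575058), (0.22645758092403412, 0.20418231189250946), 3.295419931411743)
[[ 0.3394  0.1611]
 [ 0.3512 -0.0427]
 [ 0.5773 -0.0297]
 [ 0.5655  0.1741]]
poly centroid 0.46189949897594834 0.034117997424013106 1.0030370216795528
top ((0.46336787939071655, 0.028299476951360703), (0.22459153831005096, 0.1271628886461258), 2.734846830368042)
[[ 0.3482  0.0865]
 [ 0.3542 -0.0406]
 [ 0.5786 -0.0299]
 [ 0.5725  0.0972]]
poly centroid 0.463017006025822 0.028259510276060093 0.9280145726411464
```

View pics/blk.png

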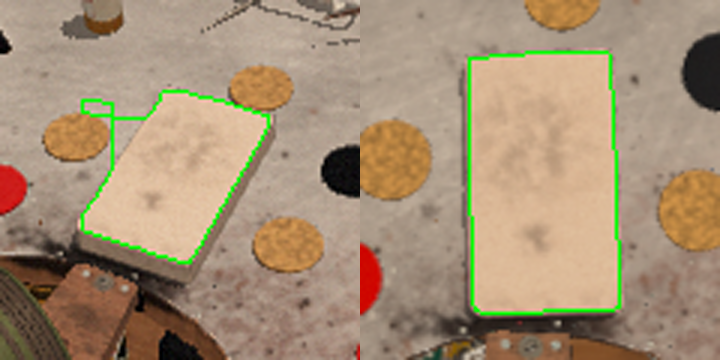

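View pics/o.png

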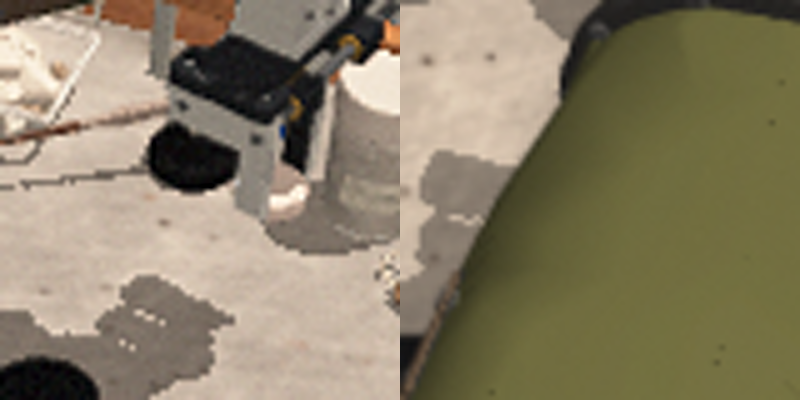

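Run:
```python
from meas import *
P=np.array([plane("scene",185+x/3-.33,143+y/3-.33,.031)[:2] for x,y in((165,90),(272,117),(190,264),(82,229))]);print(P,P.mean(0))
I=cv2.imread("pics/s_raw.png");mm,c=comp(I,(8,60,190),(22,115,255),(245,203),80)
mm=cv2.morphologyEx(mm,cv2.MORPH_OPEN,np.ones((7,7)))
c=max(cv2.findContours(mm,0,cv2.CHAIN_APPROX_NONE)[0],key=len)
W=np.array([plane("scene",*p[0],.031)[:2] for p in c],np.float32);print(cv2.minAreaRect(W))
```

```text
[[ 0.5606  0.0967]
 [ 0.5727 -0.0268]
 [ 0.3542 -0.0422]
 [ 0.3477  0.0759]] [0.4588 0.0259]
((0.4602741599082947, 0.027433402836322784), (0.22578901052474976, 0.12787652015686035), 3.1919100284576416)
```

>>> {"api": "move_arm", "payload": {
  "motion": [
    [[0, -0.031, -0.025], [0, 0, 0], 35],
    [[0, -0.031, -0.025], [0, 0, 0], 35],
    [[0, -0.031, -0.025], [0, 0, 0], 35],
    [[0, -0.031, -0.025], [0, 0, 0], 35],
    [[0, -0.031, -0.025], [0, 0, 0], 35],
    [[0, -0.031, -0.025], [0, 0, 0], 35],
    [[0, -0.031, -0.025], [0, 0, 0], 35],
    [[0, -0.031, -0.025], [0, 0, 0], 35],
    [[0, 0, 0], [0, 0, 0], 35]
  ]
}}

```text
t: 32.2
ee_pos: [0.4547, 0.0266, 0.1396]
tcp_rot: [-0.437, -0.545, -0.452, 0.556]
ft_force: [1.2, 0.1, -0.0]
grip_width: 0.454
```

```bash
python3 st.py .4617 .028 .08
```

```text
t 32.2 p [0.4547 0.0266 0.1396] yaw -102.17220282911694 xaxis [-0.0254  0.0064 -0.9997] w 42.64071395084418 F [ 1.1705  0.0644 -0.0452] j [-0.0252  0.2037  1.8619  0.0065  1.1016  0.1843]
tool shift [ 0.0594  0.0081 -0.0028]
level [ 0.     -0.0525  1.4997]
to yaw 0 [-102.165    -1.3751    1.0328]
to yaw -90 [-12.1708  -0.2116   1.4887]
```

>>> {"api": "move_arm", "payload": {
  "motion": [
    [[0.01, 0.006, -0.003], [0, 0, 1.5], 35],
    [[0.02, 0, 0], [0, 0, 0], 35],
    [[0.02, 0, 0], [0, 0, 0], 35],
    [[0.016, 0, 0], [0, 0, 0], 35],
    [[0, 0, 0], [0, 0, 0], 35]
  ]
}}

```text
t: 32.7
ee_pos: [0.4597, 0.028, 0.0683]
tcp_rot: [-0.444, -0.549, -0.446, 0.551]
ft_force: [0.2, -0.2, 0.2]
grip_width: 0.45
```

```bash
python3 st.py .4617 .028 .058
```

```text
t 32.7 p [0.4597 0.028  0.0683] yaw -102.06510557362039 xaxis [-0.0035  0.0003 -1.    ] w 42.26546514159858 F [ 0.2302 -0.2144  0.1985] j [-0.0188  0.3169  1.916   0.0003  0.9122  0.1916]
tool shift [ 0.0103  0.002  -0.0004]
level [0.     0.0253 0.1994]
to yaw 0 [-102.065    -0.1594    0.1661]
to yaw -90 [-12.0651   0.0042   0.2013]
```

>>> {"api": "move_arm", "payload": {
  "motion": [
    [[0.005, 0.002, -0.0004], [0, 0, 0.2], 35],
    [[0.003, 0, 0], [0, 0, 0], 35],
    [[0.0015, 0, 0], [0, 0, 0], 35],
    [[0.001, 0, 0], [0, 0, 0], 35]
  ]
}}

```text
t: 33.1
ee_pos: [0.4626, 0.0273, 0.0578]
tcp_rot: [0.445, 0.55, 0.444, -0.55]
ft_force: [0.1, -0.4, -1.0]
grip_width: 0.453
```

```bash
python3 st.py .4617 .028 .058
```

```text
t 33.1 p [0.4626 0.0273 0.0578] yaw -102.10860145365514 xaxis [ 0.0005 -0.0005 -1.    ] w 42.61959962079847 F [ 0.0623 -0.3851 -1.0198] j [-0.0198  0.3392  1.9165 -0.0007  0.8854  0.1919]
tool shift [-0.0002 -0.001  -0.0005]
level [-0.      0.024  -0.0324]
to yaw 0 [-102.1086    0.0461   -0.0019]
to yaw -90 [-12.1086   0.0273  -0.0297]
```

>>> {"api": "move_arm", "payload": {
  "motion": [
    [[0.001, -0.001, 0], [0, 0, 0], 35],
    [[0.0008, 0, 0], [0, 0, 0], 35]
  ]
}}

```text
t: 33.3
ee_pos: [0.4623, 0.0274, 0.0573]
tcp_rot: [0.445, 0.55, 0.444, -0.549]
ft_force: [-8.8, -0.5, 15.7]
grip_width: 0.447
```

>>> {"api": "move_arm", "payload": {
  "motion": [
    [[-0.0005, 0, 0], [0, 0, 0], 40],
    [[0, 0, 0], [0, 0, 0], 55],
    [[0, 0, 0], [0, 0, 0], 66],
    [[0, 0, 0], [0, 0, 0], 68],
    [[-0.0005, 0, 0], [-8.5, 0, 0], 68],
    [[0, 0, 0], [-8.5, 0, 0], 68],
    [[0, 0, 0], [-8.5, 0, 0], 68],
    [[0, 0, 0], [-8.5, 0, 0], 68],
    [[0, 0, 0], [-8.5, 0, 0], 68],
    [[0, 0, 0], [-8.5, 0, 0], 68],
    [[0, 0, 0], [-8.5, 0, 0], 68],
    [[0, 0, 0], [-8.5, 0, 0], 68],
    [[0, 0, 0], [-8.5, 0, 0], 68],
    [[0, 0, 0], [-8.5, 0, 0], 68],
    [[0, 0, 0], [-6, 0, 0], 68],
    [[0, 0, 0], [0, 0, 0], 68]
  ]
}}

```text
t: 34.9
ee_pos: [0.4624, 0.0276, 0.0586]
tcp_rot: [0.706, 0.058, 0.703, -0.059]
ft_force: [0.4, -0.1, 0.6]
grip_width: 0.679
```

```bash
python3 st.py .4617 .028 .058
```

```text
t 34.9 p [0.4624 0.0276 0.0586] yaw -9.499934726889574 xaxis [ 0.0037 -0.0007 -1.    ] w 63.86893057675658 F [ 0.3683 -0.1213  0.6425] j [-0.0191  0.3359  1.9188 -0.0009  0.8832 -1.4235]
tool shift [ 0.0006  0.0003 -0.0007]
level [0.     0.2135 0.0067]
to yaw 0 [-9.4999  0.2124  0.0244]
to yaw -90 [80.5     0.1818 -0.1444]
```

>>> {"api": "move_arm", "payload": {
  "motion": [
    [[0, 0.0003, 0], [0, 0.2, 0], 60],
    [[0, 0, 0], [0, 0, 0], 52],
    [[0, 0, 0], [0, 0, 0], 45],
    [[0, 0, 0], [0, 0, 0], 38],
    [[0, 0, 0], [0, 0, 0], 38],
    [[0, 0, 0], [0, 0, 0], 38]
  ],
  "newtons": 6
}}

```text
t: 35.5
ee_pos: [0.4624, 0.028, 0.0586]
tcp_rot: [0.704, 0.062, 0.704, -0.062]
ft_force: [-0.5, -1.0, -0.1]
grip_width: 0.457
```

```bash
python3 st.py .4617 .028 .058
```

```text
t 35.5 p [0.4624 0.028  0.0586] yaw -10.063414838108743 xaxis [-0.0001 -0.     -1.    ] w 42.97504940541006 F [-0.4641 -0.9625 -0.0751] j [-0.0187  0.3379  1.9161 -0.0001  0.8877 -1.4138]
tool shift [ 0.0006 -0.0001 -0.0007]
level [-0.     -0.0056  0.0036]
to yaw 0 [-10.0634  -0.0059   0.0031]
to yaw -90 [79.9366 -0.0022  0.0069]
```

>>> {"api": "move_arm", "payload": {
  "motion": [
    [[0, 0, 0], [0, 0, 0], 50],
    [[0, 0, 0], [0, 0, 0], 65],
    [[0, 0, 0], [0, 0, 0], 70],
    [[-0.02, 0, 0], [-8, 0, 0], 80],
    [[-0.03, 0, 0], [0, 0, 0], 80],
    [[-0.04, 0, 0], [0, 0, 0], 80],
    [[-0.04, 0, 0], [0, 0, 0], 80],
    [[0, 0, 0], [0, 0, 0], 80]
  ]
}}

```text
t: 36.3
ee_pos: [0.4617, 0.028, 0.1925]
tcp_rot: [0.706, 0.011, 0.708, -0.011]
ft_force: [-0.1, -0.5, -0.2]
grip_width: 0.801
```

```bash
python3 st.py .4408 .3428 .2
```

```text
t 36.3 p [0.4617 0.028  0.1925] yaw -1.7585668642485535 xaxis [-0.0033  0.     -1.    ] w 75.29463660473874 F [-0.0729 -0.4521 -0.2422] j [-0.0187  0.1407  1.8003 -0.      1.2038 -1.5588]
tool shift [-0.0074  0.3141 -0.0305]
level [-0.     -0.1865  0.0046]
to yaw 0 [-1.7586 -0.1865  0.0018]
to yaw -90 [88.2414 -0.1445  0.1473]
```

>>> {"api": "move_arm", "payload": {
  "motion": [
    [[0, 0.03, -0.025], [-0.6, 0, 0], 80],
    [[0, 0.03, -0.025], [-0.6, 0, 0], 80],
    [[0, 0.03, -0.025], [-0.6, 0, 0], 80],
    [[0, 0.03, -0.025], [0, 0, 0], 70],
    [[0, 0.036, 0.013], [0, 0, 0], 70],
    [[0, 0.036, 0.013], [0, 0, 0], 70],
    [[0, 0.036, 0.013], [0, 0, 0], 70],
    [[0.02, 0, 0], [0, 0, 0], 70],
    [[0.03, 0, 0], [0, 0, 0], 70],
    [[0.03, 0, 0], [0, 0, 0], 70],
    [[0, 0, 0], [0, 0, 0], 70]
  ]
}}

```text
t: 37.4
ee_pos: [0.3975, 0.2659, 0.1053]
tcp_rot: [0.706, -0.001, 0.708, 0.0]
ft_force: [1.0, 1.1, 0.6]
grip_width: 0.701
```

```bash
python3 st.py .4408 .3428 .05;  python3 - <<'E'
from meas import *
I={}
for n in("scene","top"):
    I[n]=cap(n);cv2.imwrite(f"pics/p_{n}.png",I[n])
cv2.imwrite("pics/p.png",cv2.resize(I["scene"],(768,576)));cv2.imwrite("pics/p2.png",cv2.resize(I["top"],(768,576)))
E
```

```text
t 37.4 p [0.3975 0.2659 0.1053] yaw 0.059003880060866064 xaxis [-0.0033 -0.0006 -1.    ] w 65.90935076791617 F [0.9677 1.1264 0.5842] j [ 0.5124  0.29    1.8447  0.0013  1.0101 -1.0601]
tool shift [0.0551 0.0769 0.0435]
level [ 0.     -0.1918  0.0358]
to yaw 0 [ 0.0591 -0.1918  0.0359]
to yaw -90 [90.059  -0.1224  0.1788]
```

View pics/p.png

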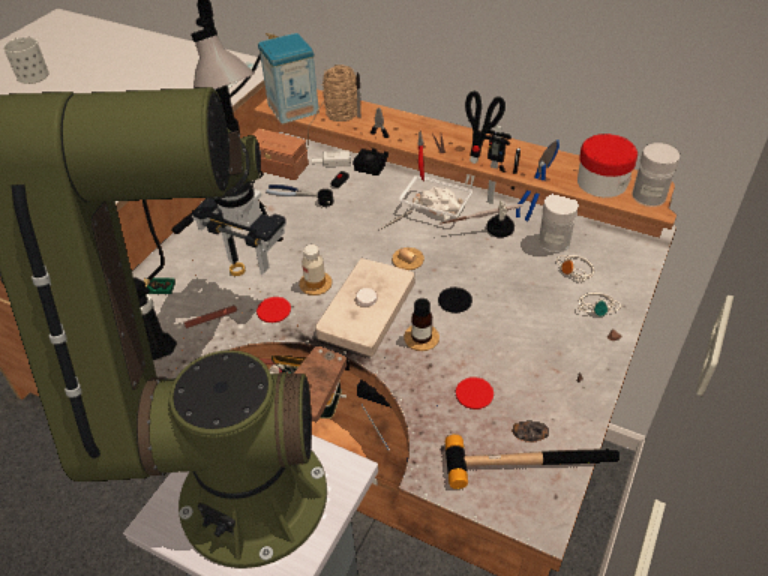

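View pics/p2.png

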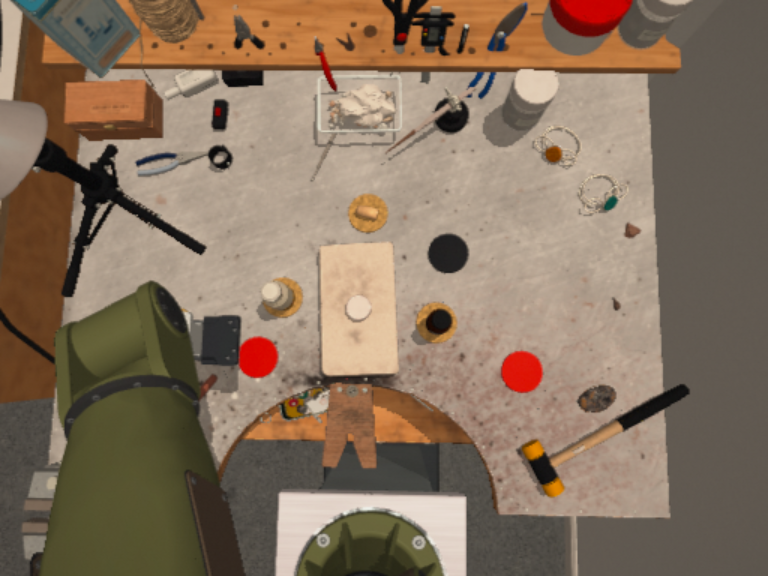

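Run:
```python
from meas import *
print(plane("top",48,247,.12),plane("top",33,238,.11),plane("top",70,272,.15),plane("top",2,208,.1))
I={n:cv2.imread(f"pics/p_{n}.png") for n in("scene","top")}
for n,uv in(("scene",(244,198)),("top",(238,205))):
    mm,c=comp(I[n],(5,20,222),(22,66,255),uv,10);ce,A=cent(mm,c);print(n,"tab",ce,A,plane(n,*ce,.046))
```

```text
[0.3504 0.4593 0.12  ] [0.3702 0.5025 0.11  ] [0.298  0.3877 0.15  ] [0.4401 0.591  0.1   ]
scene tab [244.0098 196.4118] 102.0 [0.4591 0.026  0.046 ]
top tab [238.773  204.3622] 185.0 [0.4628 0.0268 0.046 ]
```

>>> {"api": "move_arm", "payload": {
  "motion": [
    [[0.02, 0.02, 0.012], [0, -0.2, 0], 70],
    [[0.02, 0.02, 0.012], [0, 0, 0], 70],
    [[0.005, 0.02, 0.012], [0, 0, 0], 70],
    [[0, 0.015, 0.008], [0, 0, 0], 70],
    [[0, 0, 0], [0, 0, 0], 70]
  ]
}}

```text
t: 38.0
ee_pos: [0.4489, 0.346, 0.0722]
tcp_rot: [0.713, 0.003, 0.702, 0.003]
ft_force: [1.4, -0.1, 1.4]
grip_width: 0.699
```

```bash
python3 st.py .4408 .3428 .025
```

```text
t 38.0 p [0.4489 0.346  0.0722] yaw -0.07109775579929146 xaxis [ 0.0156  0.0085 -0.9998] w 65.74874582460941 F [ 1.3821 -0.1096  1.3873] j [ 0.5928  0.5011  1.6298 -0.002   0.9929 -0.9758]
tool shift [ 0.0471 -0.0036 -0.0088]
level [-0.      0.8928 -0.4895]
to yaw 0 [-0.0673  0.8931 -0.489 ]
to yaw -90 [89.9301  0.3173 -1.0854]
```

>>> {"api": "move_arm", "payload": {
  "motion": [
    [[0.005, -0.0035, -0.0085], [0, 0.9, -0.5], 70],
    [[0.015, 0, 0], [0, 0, 0], 70],
    [[0.015, 0, 0], [0, 0, 0], 70],
    [[0, 0, 0], [0, 0, 0], 70]
  ]
}}

```text
t: 38.4
ee_pos: [0.4395, 0.3408, 0.0367]
tcp_rot: [0.707, 0.001, 0.707, -0.001]
ft_force: [-0.1, -1.1, 0.1]
grip_width: 0.699
```

```bash
python3 st.py .4408 .3428 .025
python3 - <<'E'
from meas import *
s=cap("scene");t=cap("top")
cv2.imwrite("pics/q.png",np.hstack([crop(s,158,172,30,6),crop(t,120,212,30,6)]))
E
```

```text
t 38.4 p [0.4395 0.3408 0.0367] yaw -0.11329648836561027 xaxis [ 0.0006  0.0004 -1.    ] w 65.72390058666697 F [-0.0936 -1.1041  0.0921] j [ 0.5937  0.5433  1.6642 -0.      0.9334 -0.9751]
tool shift [0.0118 0.002  0.0013]
level [-0.      0.034  -0.0221]
to yaw 0 [-0.1133  0.0341 -0.0221]
to yaw -90 [89.8867  0.0094 -0.0441]
```

View pics/q.png

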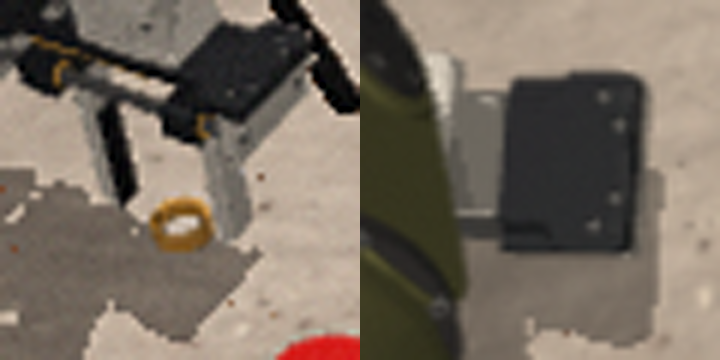

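>>> {"api": "move_arm", "payload": {
  "motion": [
    [[0.008, 0.002, 0.001], [0, 0, 0], 65],
    [[0.0035, 0, 0], [0, 0, 0], 55],
    [[0, 0, 0], [0, 0, 0], 45],
    [[0, 0, 0], [0, 0, 0], 38],
    [[0, 0, 0], [0, 0, 0], 30],
    [[0, 0, 0], [0, 0, 0], 30],
    [[0, 0, 0], [0, 0, 0], 30]
  ],
  "newtons": 6
}}

```text
t: 39.2
ee_pos: [0.4421, 0.3439, 0.027]
tcp_rot: [0.708, 0.002, 0.706, 0.0]
ft_force: [-0.2, -0.3, -0.5]
grip_width: 0.358
```

```bash
python3 st.py .4408 .3428 .025
```

```text
t 39.2 p [0.4421 0.3439 0.027 ] yaw -0.11855367447866504 xaxis [ 0.0039  0.0026 -1.    ] w 33.635246989478475 F [-0.1524 -0.2682 -0.4599] j [ 0.5957  0.564   1.6587 -0.0001  0.9141 -0.973 ]
tool shift [ 0.002  -0.0011 -0.0013]
level [ 0.      0.2251 -0.1496]
to yaw 0 [-0.1183  0.2252 -0.1494]
to yaw -90 [89.8816  0.0595 -0.2941]
```

>>> {"api": "move_arm", "payload": {
  "motion": [
    [[0, 0, 0], [0, 0, 0], 45],
    [[0, 0, 0], [0, 0, 0], 58],
    [[0, 0, 0], [8.5, 0, 0], 60],
    [[0, 0, 0], [8.5, 0, 0], 60],
    [[0, 0, 0], [8.5, 0, 0], 60],
    [[0, 0, 0], [8.5, 0, 0], 60],
    [[0, 0, 0], [8.5, 0, 0], 60],
    [[0, 0, 0], [8.5, 0, 0], 60],
    [[0, 0, 0], [8.5, 0, 0], 60],
    [[0, 0, 0], [8.5, 0, 0], 60],
    [[0, 0, 0], [8.5, 0, 0], 60],
    [[0, 0, 0], [8.5, 0, 0], 60],
    [[0, 0, 0], [4, 0, 0], 60],
    [[0, 0, 0], [0, 0, 0], 60]
  ]
}}

```text
t: 40.6
ee_pos: [0.4424, 0.3441, 0.0279]
tcp_rot: [0.498, 0.505, 0.497, -0.501]
ft_force: [-0.0, -0.9, 0.1]
grip_width: 0.6
```

```bash
python3 st.py .4408 .3428 .025
```

```text
t 40.6 p [0.4424 0.3441 0.0279] yaw -90.66235622862415 xaxis [ 0.0052  0.0035 -1.    ] w 56.42674434434504 F [-0.0186 -0.8586  0.1205] j [ 0.5957  0.5627  1.6582 -0.0001  0.9144  0.6073]
tool shift [ 0.0029 -0.0016  0.0013]
level [ 0.     -0.2012 -0.2966]
to yaw 0 [-90.6626   0.0773  -0.3912]
to yaw -90 [-0.6629 -0.1995 -0.2978]
```

>>> {"api": "move_arm", "payload": {
  "motion": [
    [[0.002, 0, 0], [0, -0.2, -0.3], 60],
    [[0, 0, 0], [0, 0, 0], 50],
    [[0, 0, 0], [0, 0, 0], 42],
    [[0, 0, 0], [0, 0, 0], 36],
    [[0, 0, 0], [0, 0, 0], 30],
    [[0, 0, 0], [0, 0, 0], 30],
    [[0, 0, 0], [0, 0, 0], 30],
    [[0, 0, 0], [0, 0, 0], 30]
  ],
  "newtons": 8
}}

```text
t: 41.4
ee_pos: [0.4424, 0.3441, 0.0257]
tcp_rot: [-0.499, -0.501, -0.499, 0.501]
ft_force: [0.5, 0.2, -0.3]
grip_width: 0.351
```

```bash
python3 st.py .35 .28 .10
```

```text
t 41.4 p [0.4424 0.3441 0.0257] yaw -90.2370382902852 xaxis [-0.0005 -0.0003 -1.    ] w 32.9569371685203 F [ 0.5377  0.1593 -0.2887] j [0.5956 0.5693 1.6538 0.0001 0.9191 0.5997]
tool shift [-0.0742 -0.0922  0.0645]
level [0.     0.0175 0.0312]
to yaw 0 [-90.237   -0.0109   0.0383]
to yaw -90 [-0.237   0.0175  0.0313]
```

>>> {"api": "move_arm", "payload": {
  "motion": [
    [[-0.01, 0, 0], [0, 0, 0], 30],
    [[-0.02, 0, 0], [0, 0, 0], 30],
    [[-0.03, -0.02, 0.031], [0, 0, 0], 30],
    [[-0.03, -0.02, 0.031], [0, 0, 0], 30],
    [[-0.03, -0.02, 0.031], [0, 0, 0], 30],
    [[-0.02, -0.007, 0.04], [0, 0, 0], 30],
    [[-0.02, -0.007, 0.04], [0, 0, 0], 30],
    [[0, -0.007, 0.04], [0, 0, 0], 30],
    [[0, 0.02, 0.022], [0, 0, 0], 30],
    [[0, 0.02, 0.022], [0, 0, 0], 30],
    [[0, 0.02, 0.022], [0, 0, 0], 30],
    [[0, 0.02, 0.022], [0, 0, 0], 30],
    [[0, 0, 0], [0, 0, 0], 30]
  ],
  "newtons": 12
}}

```text
t: 42.7
ee_pos: [0.4388, 0.032, 0.2016]
tcp_rot: [0.503, 0.503, 0.496, -0.497]
ft_force: [0.0, 0.7, 0.0]
grip_width: 0.354
```

```bash
python3 st.py .4622 .028 .1
python3 - <<'E'
from meas import *
s=cap("scene");cv2.imwrite("pics/u.png",crop(s,240,170,50,6))
E
```

```text
t 42.7 p [0.4388 0.032  0.2016] yaw -90.08821532762545 xaxis [ 0.0121 -0.0005 -0.9999] w 33.28980340133017 F [0.0185 0.7141 0.0481] j [-0.0103  0.0712  1.8552 -0.0004  1.2032 -0.0087]
tool shift [0.1019 0.0222 0.0039]
level [-0.      0.0252 -0.6926]
to yaw 0 [-90.0869   0.5642  -0.5239]
to yaw -90 [-0.0881  0.0257 -0.6926]
```

View pics/u.png

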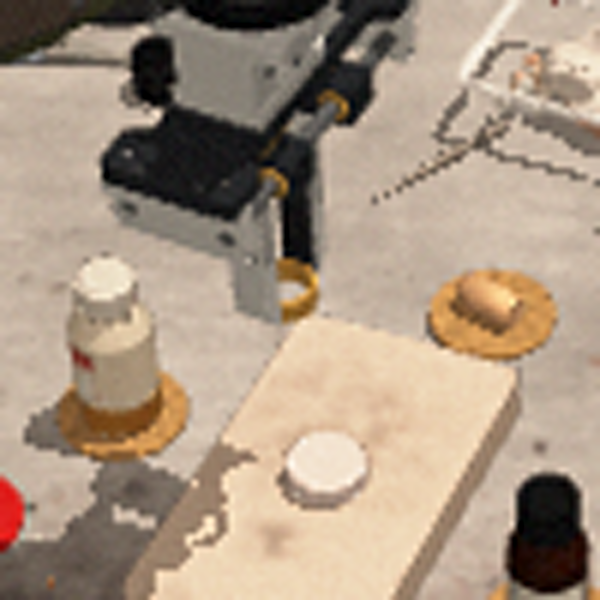

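>>> {"api": "move_arm", "payload": {
  "motion": [
    [[0.02, 0.022, 0.004], [0, 0, -0.7], 30],
    [[0.025, 0, 0], [0, 0, 0], 30],
    [[0.025, 0, 0], [0, 0, 0], 30],
    [[0.02, 0, 0], [0, 0, 0], 30],
    [[0.02, 0, 0], [0, 0, 0], 30],
    [[0, 0, 0], [0, 0, 0], 30]
  ]
}}

```text
t: 43.35
ee_pos: [0.4589, 0.0326, 0.0918]
tcp_rot: [0.501, 0.501, 0.5, -0.499]
ft_force: [-0.3, 0.2, 0.4]
grip_width: 0.351
```

```bash
python3 st.py .4622 .028 .0717
```

```text
t 43.35 p [0.4589 0.0326 0.0918] yaw -89.92079658859812 xaxis [ 0.0031  0.0004 -1.    ] w 33.01876684123662 F [-0.2549  0.1898  0.3901] j [-0.009   0.2722  1.907   0.0005  0.9593 -0.0107]
tool shift [0.0201 0.0032 0.0046]
level [ 0.     -0.0225 -0.1761]
to yaw 0 [-89.9208   0.1205  -0.1561]
to yaw -90 [ 0.0792 -0.0226 -0.1761]
```

>>> {"api": "move_arm", "payload": {
  "motion": [
    [[0.005, 0.0032, 0.0045], [0, 0, -0.15], 30],
    [[0.006, 0, 0], [0, 0, 0], 30],
    [[0.005, 0, 0], [0, 0, 0], 30],
    [[0, 0, 0], [0, 0, 0], 30]
  ]
}}

```text
t: 43.75
ee_pos: [0.4632, 0.0287, 0.0779]
tcp_rot: [0.502, 0.5, 0.5, -0.498]
ft_force: [1.2, -0.4, -1.7]
grip_width: 0.353
```

```bash
python3 st.py .4623 .028 .0717;python3 - <<'E'
from meas import *
s=cap("scene");cv2.imwrite("pics/v.png",crop(s,244,190,25,10))
E
```

```text
t 43.75 p [0.4632 0.0287 0.0779] yaw -89.84758969872827 xaxis [ 0.0041  0.0004 -1.    ] w 33.18838036026395 F [ 1.2145 -0.4289 -1.6555] j [-0.0173  0.3032  1.9061  0.0006  0.9283 -0.0204]
tool shift [ 0.0062 -0.0009  0.0007]
level [ 0.     -0.0247 -0.2358]
to yaw 0 [-89.8475   0.1655  -0.2047]
to yaw -90 [ 0.1524 -0.025  -0.2358]
```

View pics/v.png

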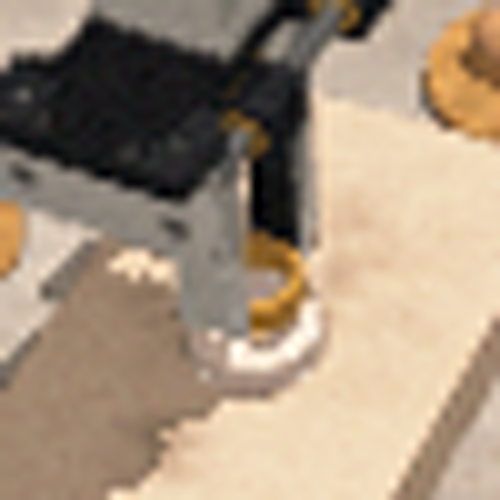

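>>> {"api": "move_arm", "payload": {
  "motion": [
    [[0.003, -0.0009, 0.0007], [0, 0, -0.23], 30],
    [[0.0015, 0, 0], [0, 0, 0], 30],
    [[0.001, 0, 0], [0, 0, 0], 30],
    [[0, 0, 0], [0, 0, 0], 30]
  ]
}}

```text
t: 44.2
ee_pos: [0.4627, 0.0279, 0.073]
tcp_rot: [0.501, 0.5, 0.5, -0.499]
ft_force: [-0.1, -0.3, -0.2]
grip_width: 0.352
```

```bash
python3 st.py .4623 .028 .0717
```

```text
t 44.2 p [0.4627 0.0279 0.073 ] yaw -89.85508589013018 xaxis [ 0.0013  0.0004 -1.    ] w 33.1221393801689 F [-0.1045 -0.2539 -0.2359] j [-0.019   0.312   1.9085  0.0006  0.9198 -0.0218]
tool shift [ 0.0013 -0.0004 -0.0001]
level [-0.     -0.0235 -0.0748]
to yaw 0 [-89.8551   0.0401  -0.0772]
to yaw -90 [ 0.1449 -0.0236 -0.0748]
```

>>> {"api": "move_arm", "payload": {
  "motion": [
    [[0.001, -0.0004, 0], [0, 0, 0], 30],
    [[0.0008, 0, 0], [0, 0, 0], 30]
  ]
}}

```text
t: 44.4
ee_pos: [0.4624, 0.0279, 0.0713]
tcp_rot: [0.501, 0.5, 0.5, -0.499]
ft_force: [-4.9, -0.2, 11.3]
grip_width: 0.351
```

Contact; release and retreat.

>>> {"api": "move_arm", "payload": {
  "motion": [
    [[-0.0004, 0, 0], [0, 0, 0], 38],
    [[0, 0, 0], [0, 0, 0], 50],
    [[0, 0, 0], [0, 0, 0], 60],
    [[-0.01, 0, 0], [0, 0, 0], 60],
    [[-0.03, 0, 0], [0, 0, 0], 60],
    [[-0.04, 0, 0], [0, 0, 0], 60],
    [[-0.04, 0, 0], [0, 0, 0], 60],
    [[0, -0.03, 0.04], [0, 0, 0], 60],
    [[0, -0.02, 0.045], [0, 0, 0], 60],
    [[0, 0, 0.045], [0, 0, 0], 60],
    [[0, 0, 0.045], [0, 0, 0], 60],
    [[0, 0, 0.045], [0, 0, 0], 60],
    [[0, 0, 0.045], [0, 0, 0], 60],
    [[0, 0, 0], [0, 0, 0], 60]
  ]
}}

```text
t: 45.8
ee_pos: [0.411, -0.246, 0.2061]
tcp_rot: [0.505, 0.5, 0.498, -0.497]
ft_force: [0.6, 0.3, -0.2]
grip_width: 0.602
```

```bash
python3 st.py
python3 - <<'E'
from meas import *
I={}
for n in("scene","top"):
    I[n]=cap(n);cv2.imwrite(f"pics/z_{n}.png",I[n])
D={n:cv2.resize(I[n],None,fx=6,fy=6,interpolation=cv2.INTER_CUBIC) for n in I}
cv2.imwrite("pics/z.png",np.hstack([crop(I["scene"],248,190,65,3),crop(I["top"],240,185,65,3)]))
cv2.imwrite("pics/z2.png",np.hstack([crop(I["scene"],244,196,16,12),crop(I["top"],238,204,16,12)]))
E
```

```text
t 45.8 p [ 0.411  -0.246   0.2061] yaw -89.58207257732465 xaxis [ 0.01   -0.0044 -0.9999] w 56.55252931684018 F [ 0.6379  0.3487 -0.2477] j [-0.617   0.1554  1.7501  0.0024  1.2254 -0.6251]
level [-0.      0.255  -0.5709]
to yaw 0 [-89.5798   0.6471  -0.2502]
to yaw -90 [ 0.4192  0.253  -0.5718]
```

View pics/z.png

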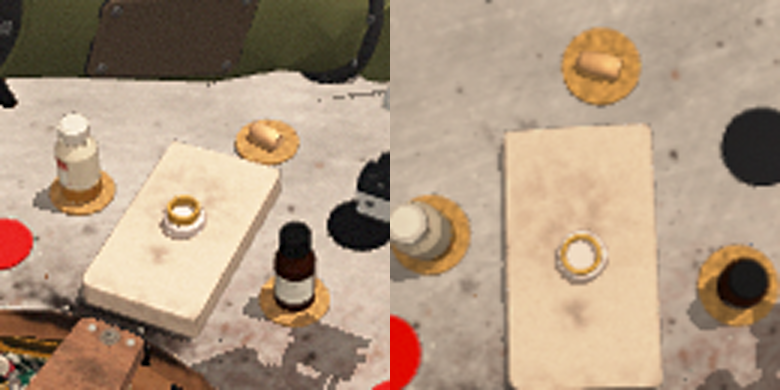

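View pics/z2.png

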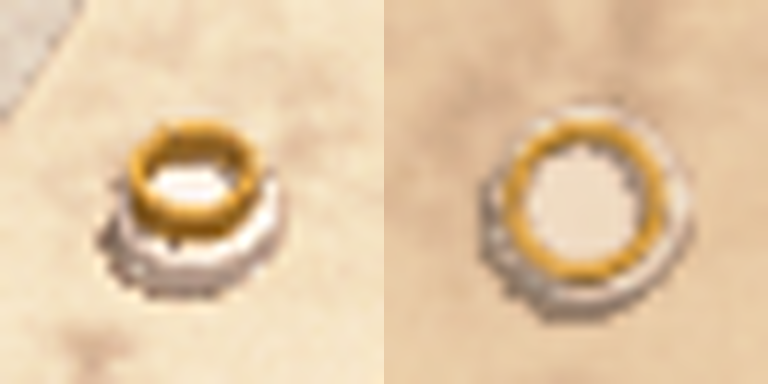

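Run:
```python
from meas import *
I={n:cv2.imread(f"pics/z_{n}.png") for n in("scene","top")}
for n,uv in(("scene",(244,195)),("top",(238,204))):
    mm,c=comp(I[n],(12,125,70),(28,255,255),uv,12);ce,A=cent(mm,c);print(n,"ring",ce,A,plane(n,*ce,.052))
    P={"scene":[(273.5,172),(281,224),(210,188)],"top":[(245,142),(291,214),(188,198)]}[n]
    for nm,p in zip("BRL",P):
        mm,c=comp(I[n],(10,100,100),(20,255,255),p,16);f=cv2.fitEllipse(cv2.convexHull(c));print(n,nm,"coaster",f[0],plane(n,*f[0],.005))
s=I["scene"];t=I["top"]
cv2.imwrite("pics/z3.png",np.vstack([np.hstack([crop(s,212,178,20,7),crop(s,281,215,20,7)]),np.hstack([crop(t,186,194,20,7),crop(t,291,214,20,7)])]))
```

```text
scene ring [243.5698 194.7326] 86.0 [0.4599 0.0276 0.052 ]
scene B coaster (271.5780944824219, 172.03317260742188) [0.6329 0.0157 0.005 ]
scene R coaster (280.59228515625, 224.451904296875) [ 0.437  -0.1087  0.005 ]
scene L coaster (209.94590759277344, 188.57907104492188) [0.4766 0.1627 0.005 ]
top ring [238.1739 204.3333] 138.0 [0.4623 0.0279 0.052 ]
top B coaster (244.92361450195312, 141.7091064453125) [0.6369 0.0168 0.005 ]
top R coaster (290.5343322753906, 214.74398803710938) [ 0.4415 -0.1072  0.005 ]
top L coaster (187.87063598632812, 197.86082458496094) [0.4819 0.165  0.005 ]
```

View pics/z3.png

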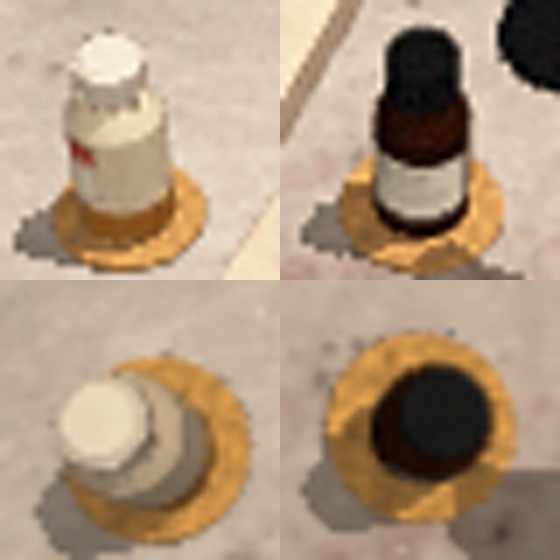

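```bash
python3 -c "
from cell import r,job_done
import numpy as np
s=r.read_state();print(s['t'],np.abs(s['qd']).max());print(job_done())"
```

```text
45.9 0.04504971922069982
the job is handed in; nothing more can be done
None
```

I placed all five things in the order asked and handed the job in at about 46 s of the 128 s. No bottle tipped, and the arm was clear and nearly at rest. The highest force I read was about 20 N, briefly, when setting the brown bottle down.

What the last pictures showed:
- **Flux bottle, left coaster:** upright. The top view puts it within about 1 mm of the centre, the scene view about 2 mm to the left.
- **Brown bottle, right coaster:** upright, within about 1 mm of the centre in the top view.
- **Finger guard, coaster behind the block:** lying near the middle. I judged this by eye.
- **Tablet on the block:** flat, about 1–2 mm from the middle of the block's top.
- **Brass ring on the tablet:** flat, within about 1–2 mm of the tablet's centre. The two views gave (0.460, 0.028) and (0.462, 0.028), and the gripper let it go at (0.462, 0.028).

The two cameras disagreed by about 2–5 mm in x throughout, so I aimed at the mean of the two. That leaves about 2 mm of doubt in how well each thing is centred.

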